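Isolate and pin the sample shaker, then load its vials

TASK

Make the sample shaker safe and load it: turn the isolator's handle clockwise fully to off, then swing its lockout hasp fully out. Next slide the shaker's carriage fully home against its stop and lock it there with the ball-lock pin from the grey holder: squeeze the pin's button, slide the pin down through the clevis and the carriage's tongue until its flange rests on the clevis, and let go so the button springs out and the balls lock. Only then take up the black-capped glass vials out of the two white carriers and stand every one on the floor of its own carriage pocket, without knocking over the large beaker, the lidded jar or the wash bottle.

Things in the scene. Friction and masses are not known exactly. Their poses are not given: they have to be found in the camera images.
- isolator (a joint): rotary isolator: black bar handle (80 x 18 x 30 high) on a round boss on the grey isolator box (150 x 200 x 60 high, top at z = 60). Vertical axis, stays where left (friction 0.12 N m). 0 = on, grows CLOCKWISE seen from above to 1.571 = off (stop); starts at 0 to 0.2
- iso_grip (a point): centre of the handle's bar, on its turning axis, half-way up the bar (15 mm below its top, 28 above the box). Its x axis runs along the bar and turns with it; pinch the bar across its y axis (18 mm)
- hasp (a joint): lockout hasp: flat steel arm on the isolator box beside the handle (box's -y side), with an upright round post (14 dia, 32 tall) at its free end. Vertical hinge, stays where left (0.04 N m). 0 = stowed on the box, grows CLOCKWISE seen from above to 1.571 = fully out, the post then beyond the box's edge. Starts at 0 to 0.15
- hasp_post (a point): centre of the hasp's post (18 mm below its top), 65 from the hinge; x axis points along the arm from hinge to post
- hasp_hinge (a point): point on the hasp's vertical hinge axis, level with hasp_post
- carriage (a joint): carriage of the white shaker: aluminium block 62 x 200 x 40 high (top at z = 80), four round pockets in a row along y, black grip lug at its -y end, steel tongue with an 18 hole at its +y end. Slides along the shaker's +y (y axis of clevis_top), 3 N friction. In m: starts at 0 to 0.035; 0.060 = home against its stop, tongue hole in line with the clevis holes
- lug (a point): centre of the carriage's black grip lug (18 along x, 36 along y, 50 tall, its top at z = 106, 16 above this point); axes as the shaker's. Pinch it across x (18)
- clevis_top (a point): centre of the hole on the upper face (z = 63) of the steel clevis at the shaker's +y end; fixed; axes are the shaker's, z up. Two fixed plates 52 x 46 x 8 thick with 18 dia through holes (z 35-43 and 55-63); the carriage's tongue (8 thick, z 45-53) runs between them
- pin_grip (a point): centre of the ball-lock pin's head (24 x by 30 y by 47 tall; top 21 above, flange underside 31 below this point). Flange 38 dia x 5; shank 16 dia, 46 long, tapered tip; z up along it. Starts upright in the loose 26 hole of a fixed grey holder (55 cube), flange on its top. Black button 6 proud on the +y side: squeeze the head across y (36 wide, 31 pressed) to press it
- pin_flange (a point): centre of the underside of the pin's flange, where the shank begins; rests on the clevis (at clevis_top) when the pin is home
- pin_button (a joint): travel of the pin's button, m: 0 = out, 0.005 = fully pressed; spring 3.6 N at first, 8 N fully in. Pressed, the two locking balls (34 below the flange, on the shank's x sides) draw in flush; released, they stand out to 23 across and do not pass an 18 hole. Pin home: 3 mm of play above the balls
- pocket1 (a point): centre of the floor of carriage pocket 1 (round, 42 dia, 30 deep; mouth 30 above this point), pockets are 48 apart along the shaker's y, 1 at the lug end; moves with the carriage
- pocket2 (a point): centre of the floor of carriage pocket 2 (round, 42 dia, 30 deep; mouth 30 above this point), pockets are 48 apart along the shaker's y, 1 at the lug end; moves with the carriage
- pocket3 (a point): centre of the floor of carriage pocket 3 (round, 42 dia, 30 deep; mouth 30 above this point), pockets are 48 apart along the shaker's y, 1 at the lug end; moves with the carriage
- pocket4 (a point): centre of the floor of carriage pocket 4 (round, 42 dia, 30 deep; mouth 30 above this point), pockets are 48 apart along the shaker's y, 1 at the lug end; moves with the carriage
- vial1_mid (a point): sample vial: clear glass cylinder with a black screw cap, straight-sided, 38 dia x 75 tall, about 90 g, flat foot with a small bevel; point at its centre, 37.5 above its foot, z along it. Stands in a carrier well at the start, foot at z = 8, lower 24 in the well; may be absent (two to four are there)
- vial2_mid (a point): sample vial: clear glass cylinder with a black screw cap, straight-sided, 38 dia x 75 tall, about 90 g, flat foot with a small bevel; point at its centre, 37.5 above its foot, z along it. Stands in a carrier well at the start, foot at z = 8, lower 24 in the well; may be absent (two to four are there)
- vial3_mid (a point): sample vial: clear glass cylinder with a black screw cap, straight-sided, 38 dia x 75 tall, about 90 g, flat foot with a small bevel; point at its centre, 37.5 above its foot, z along it. Stands in a carrier well at the start, foot at z = 8, lower 24 in the well; may be absent (two to four are there)
- vial4_mid (a point): sample vial: clear glass cylinder with a black screw cap, straight-sided, 38 dia x 75 tall, about 90 g, flat foot with a small bevel; point at its centre, 37.5 above its foot, z along it. Stands in a carrier well at the start, foot at z = 8, lower 24 in the well; may be absent (two to four are there)
- carrier_a: loose white plastic vial carrier block, 62 (x) x 122 (y) x 32 tall, 0.5 kg, with two round wells (42 dia, 24 deep, floors at z = 8) 30 either way along its y; origin at the centre of its underside. Vials in it are best pinched across its x. May get knocked aside with its vials
- carrier_b: loose white plastic vial carrier block, 62 (x) x 122 (y) x 32 tall, 0.5 kg, with two round wells (42 dia, 24 deep, floors at z = 8) 30 either way along its y; origin at the centre of its underside. Vials in it are best pinched across its x. May get knocked aside with its vials
- wash_bottle: bystander, loose: wash bottle: white plastic, blue cap and bent spout, 72 dia x 215 tall; origin at the centre of its foot
- beaker: bystander, loose: large glass beaker, 90 dia x 110 tall; origin at the centre of its foot
- jar: bystander, loose: glass jar with white lid, 66 dia x 100 tall, to the right; origin at the centre of its foot
Not all that is in view belongs to the job. What is shaped like the part that bears vial2_mid but blue is not meant. What is shaped like the part that bears vial1_mid but yellow is not meant.

How it is judged:
By the outcome, as a careful person would: the job done as asked, in the order asked, and still so for the second after the job is handed in, with the robot touching nothing.
Of vial1, vial2, vial3, vial4 only 2 to 4 are there at a start; the rules pass over those that are not, and their reading is None.
At some moment in a run one of carrier_a, carrier_b may be knocked a few centimetres aside while the robot is not near it.
It also fails if it takes over 210 s, if anything falls off the work surface, if the arm or the gripper's body presses on something with over 40 N, if the wrist force passes 120 N, or if a joint passes its speed limit or range.

ROBOT

A 6-joint arm with a two-finger parallel gripper is mounted at the origin on the work surface. World frame = base frame: x ahead of the robot, y to its left, z up, the work surface at z = 0. Lengths are in m, angles in rad, forces in N, time in s.
With the tool pointing down it reaches from about 0.425 to 0.95 m from the base axis. Payload 3.5 kg.
Tool frame: the origin (TCP) lies on the centre line of the jaws, within the pads' length; the fingertips stand 17 mm ahead of it and the grasp point (between the pads) lies 2 mm behind it; z points along the fingers, y is the line along which they close (so a half turn about z gives the same grasp; the last joint's range is limited). The gripper opens to 85 mm and grips with 20 to 120 N. Pads are 22 mm wide; open, the fingers measure 114 mm over their backs; the gripper's body (76 mm by 85 mm) begins 54 mm behind the grasp point. The pads swing forward as they close: fully open they stand 13 mm farther back than shut.
Start: joints at [1.002, 0.286, 1.577, -0, 1.279, -0.15], TCP at [0.274, 0.617, 0.248] pointing down, gripper open.
Joint ranges: [-2.77, 2.77], [-0.9, 2.22], [0.21, 2.48], [-1.53, 4.67], [0.24, 2.81], [-2.84, 2.84]. Speed limits (rad/s): [2.79, 2.79, 3.14, 3.14, 3.14, 3.14].

INTERFACE

Orientations are given as a unit quaternion [x, y, z, w].
In Python, from plant import ctrl gives the robot as it stands. The module is installed in compiled form; this text tells all that it offers.
- The arm moves only by the tool drive_tool, never from a script. Its argument "moves" is a list of rows, each a list of 3 entries, a list of its own where there are three numbers: the turn, a rotation vector about the tool's x, y, z in rad, then the shift along the tool's x, y, z in m, then the finger opening in m, from 0 to 0.0854. A call has 1 to 5 rows; each row shifts and turns the commanded pose from where the row before left it, along the tool's axes as they then stand; what a row does not reach is not made up. A row lasts 1/8 s, in which the tool goes at most 62.5 mm and 10.7 degrees, less where a joint would pass 70% of its speed; a pose out of reach is approached as far as the arm can. A call with a gripper value outside its range is refused whole. The fingers move at their own pace and stop on an object; "grip_force" is the grip in N (left out, the last holds). Time passes only in rows, so rows that do not move let the fingers close. It gives the time, the measured TCP pose, the force, the opening and the grip force at its end, in the units of the state.
- ctrl.get_state(): the state, without advancing time (a new reading comes with each control period).
- ctrl.read_camera(name): name is "side" or "top"; returns a dict with "image" (480x640x3 uint8, red, green, blue), "fx", "fy", "cx", "cy" (pixels), "R" (3x3) and "t" (3): a world point X has camera coordinates R X + t. Camera axes: x right, y down, z forward; pixel columns grow to the right and rows downward; lengths in m; the calibration is good to about 2 mm. A picture is of the moment at which its call begins. There is no depth.
- ctrl.sign_off(): hands the job in; it is judged then, once.
The state is a dict: "time": time; "qpos": joint angles; "dq": joint speeds; "joint_efforts": joint torques, N m; "eef_pos": TCP position; "tcp_rot": TCP orientation; "contact_force": force on the tool from outside, world axes, zero at the start; "wrist_torque": the same for the moment, N m; "opening": opening from 0.0 (shut) to 1.0 (fully open); "finger_force": force on a finger pad.
Only numpy, scipy, OpenCV 4.12 (cv2) and the standard library are available. Lean on these libraries where they do the work, as an engineer would, in place of code of your own. Each camera call takes 0.05 s, during which the arm holds its last target. There are 200 camera calls.

## Working session

There is one attempt and no reset: what is moved stays moved. The work goes in short steps, Python scripts to look and compute and a tool call to move; the robot and the scene stay as the last step left them, time stands still between calls to the robot, and variables do not carry over. Pictures are saved under pics/ and viewed, at most 14 in all, crops included, and the job is handed in when it is done.

Besides the shell and the picture viewer there is one more tool, called after "Request:" as name(argument=value, ...), one argument or row to a line, values as JSON. drive_tool: Moves the arm, as the interface text tells. Its arguments: {"type":"object","properties":{"moves":{"type":"array","items":{"type":"array"}},"grip_force":{"type":"number"}},"required":["moves"]}

```bash
mkdir -p pics
cat > h.py <<'E'
import numpy as np, cv2, sys
from plant import ctrl
from scipy.spatial.transform import Rotation as Rn
def cam(n):
    c=ctrl.read_camera(n); return c
def save(c,f): cv2.imwrite(f,c["image"][:,:,::-1])
def ray(c,u,v,z):
    d=np.array([(u-c["cx"])/c["fx"],(v-c["cy"])/c["fy"],1.0]); R=np.array(c["R"]);t=np.array(c["t"])
    o=-R.T@t; d=R.T@d; return o+d*(z-o[2])/d[2]
def proj(c,X):
    p=np.array(c["R"])@np.array(X)+np.array(c["t"]); return np.array([c["fx"]*p[0]/p[2]+c["cx"],c["fy"]*p[1]/p[2]+c["cy"]])
E
python3 - <<'E'
from h import *
for n in("top","side"):
    c=cam(n); save(c,f"pics/{n}0.png"); print(n,c["fx"],c["cx"],c["cy"],-np.array(c["R"]).T@c["t"],np.round(c["R"],3).tolist())
s=ctrl.get_state(); print(s)
E
```

```text
top 433.3226438775634 320.12411277339567 242.5919067853344 [ 0.42538504 -0.05637296  1.12123117] [[-0.015, -1.0, 0.02], [-0.999, 0.014, -0.048], [0.048, -0.02, -0.999]]
side 433.9780578703181 320.29132039355665 236.89916769790685 [ 0.29679646 -0.80160672  0.75255628] [[0.959, -0.282, -0.02], [-0.199, -0.623, -0.756], [0.201, 0.73, -0.654]]
{'time': 0.1, 'qpos': array([ 1.00197211e+00,  2.87105082e-01,  1.57804665e+00, -5.53232591e-06,
        1.27863997e+00, -1.49997787e-01]), 'dq': array([ 0.00244093,  0.00038016, -0.00556428,  0.00048824, -0.00155149,
        0.00069879]), 'joint_efforts': array([ 5.14456442e-04, -4.07288969e+01, -2.93701583e+01, -2.23322863e-04,
        3.31581694e-03,  4.07020320e-05]), 'eef_pos': array([0.27417523, 0.61618125, 0.24705811]), 'tcp_rot': array([ 2.07885062e-01,  9.78152643e-01, -1.03020028e-03, -3.84248901e-04]), 'contact_force': array([ 0.06975311, -0.56282973, -0.15278806]), 'wrist_torque': array([-0.0155196 ,  0.0186997 ,  0.00972109]), 'finger_force': 0.0, 'opening': 1.0005812626516064}
```

View pics/top0.png

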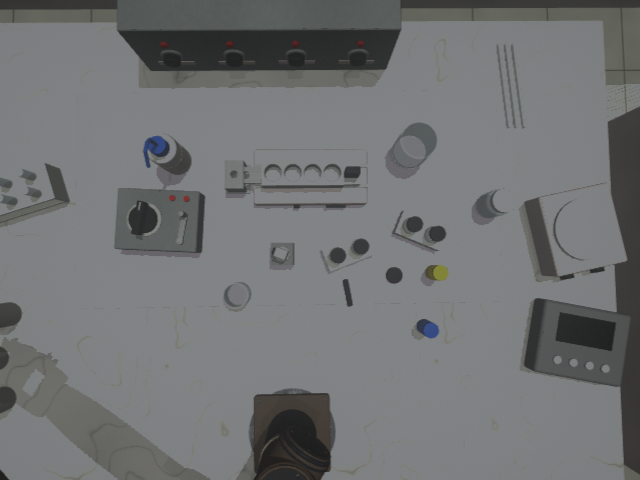

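View pics/side0.png

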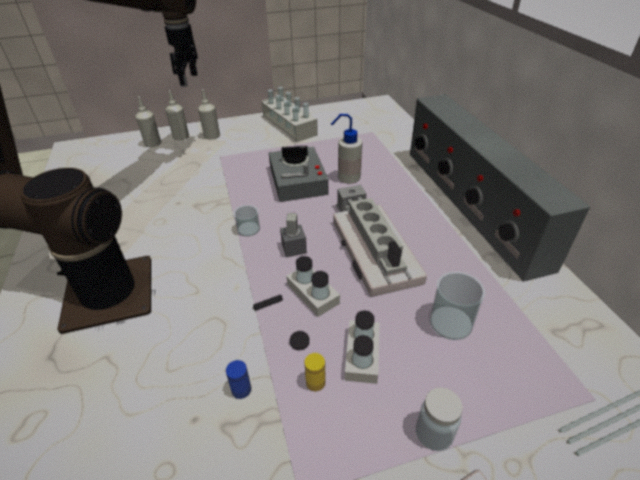

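The top view shows these:
- Isolator at (160,220), with its handle at (143,217) and hasp at (181,228).
- Shaker, with clevis at (236,176) and lug at (352,172).
- Pin at (281,254).
- Black caps at (338,256), (361,246), (414,225) and (437,234).

Things that could be mistaken for the targets:
- **Vials:** black disc (394,275), yellow vial (437,272), blue vial (429,330).
- **Isolator:** knob panel (260,50), instrument (578,340).

I'll check the choice in a close crop.

Run:
```python
from h import *
t=cv2.imread("pics/top0.png")
a=cv2.resize(t[180:260,110:210],(400,320),interpolation=3)
b=cv2.resize(t[235:275,260:310],(400,320),interpolation=3)
d=cv2.resize(t[145:210,220:370],(650,280),interpolation=3)
o=np.zeros((600,800,3),np.uint8);o[:320,:400]=a;o[:320,400:]=b;o[320:,:650]=d
o=cv2.convertScaleAbs(o,alpha=1.5)
cv2.imwrite("pics/crop1.png",o)
```

```text
(no output)
```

View pics/crop1.png

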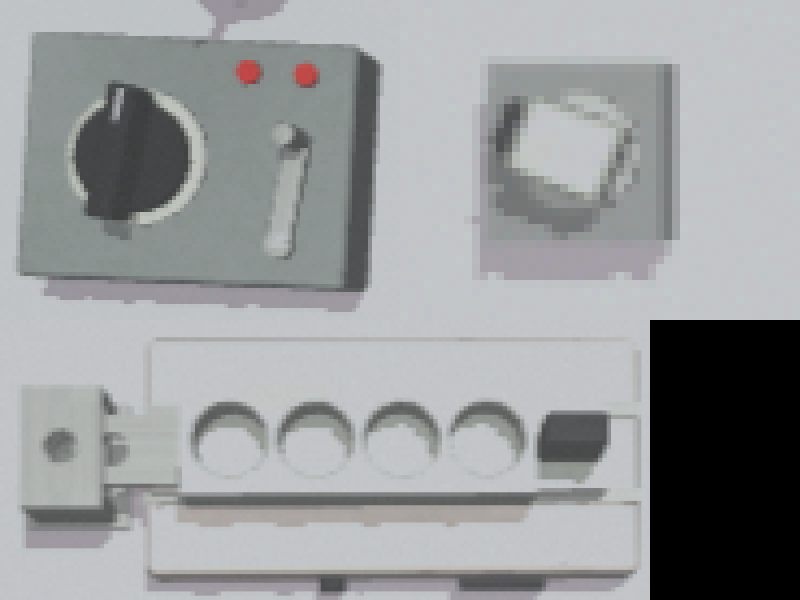

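The crop shows:
- Isolator bar centred near (140,217), pointing up with a slight clockwise tilt.
- Hasp post near (181,213) with its hinge at (179,241), so it swings right, off the -y edge.
- Pin head at (280,253) with its button to the left.
- Clevis hole at about (234,248→176), with the tongue hole about 13 px short of it.

Next I'll measure.

```bash
cat >> h.py <<'E'
def blobs(m,amin):
    n,l,s,ce=cv2.connectedComponentsWithStats(m.astype(np.uint8)); 
    return [(s[i,4],ce[i],s[i,:4].tolist(),cv2.minAreaRect(np.argwhere(l==i)[:,::-1].astype(np.float32))) for i in range(1,n) if s[i,4]>=amin]
E
python3 - <<'E'
from h import *
c=cam("top");I=c["image"].astype(int);g=I.max(2)
np.set_printoptions(precision=4,suppress=True)
def sub(m,u0,v0,u1,v1):
    k=np.zeros_like(m);k[v0:v1,u0:u1]=m[v0:v1,u0:u1];return k
print("caps");
for b in blobs(sub(g<50,325,210,450,290),20): print(b[0],b[1],b[2],ray(c,*b[1],.083))
print("carriers")
for name,bx in(("A",(315,232,376,275)),("B",(390,205,450,255))):
    for b in blobs(sub(g>165,*bx),100): print(name,b[0],b[1],b[3])
print("pin head")
for th in(150,160,170,180):
  for b in blobs(sub(g>th,266,240,298,264),60): print(th,b[0],b[1],b[3],ray(c,*b[3][0],.107))
print("lug")
for b in blobs(sub(g<60,340,160,362,182),20): print(b[0],b[2],b[3],ray(c,*b[3][0],.106))
print(g[160:185:1,348],g[160:185,353])
f=lambda x,y,sx,sy,u0,v0:((x+.5)/sx-.5+u0,(y+.5)/sy-.5+v0)
def P(n,x,y,z,k):
    u,v=f(x,y,*k); print(n,(round(u,1),round(v,1)),ray(c,u,v,z))
A=(4,4,110,180);D=(650/150,280/65,220,145)
P("bar top mid",121,150,.103,A);P("bar N end",129,88,.103,A);P("bar S",108,213,.103,A)
P("post top",286,133,.1,A);P("hinge",277,245,.07,A)
for n,x,y in(("c00",33,33),("c01",360,48),("c10",20,272),("c11",343,288)):P(n,x,y,.06,A)
P("clev",60,445,.063,D);P("tongue",118,448,.053,D)
for x,y in((230,440),(316,440),(402,440),(487,440)):P("pocket",x,y,.08,D)
P("rail L",150,340,.02,D);P("rail R",637,340,.02,D)
E
```

```text
caps
carriers
pin head
lug
144 [345, 167, 15, 11] ((352.0, 172.0), (10.0, 14.0), 90.0) [ 0.6401 -0.155   0.106 ]
[134 134 134 134 134 134  88  60  58  59  58  58  59  52  52  50  49  56
  98 100 101 101 130 134 100] [134 133 133 133 133 133  88  59  55  57  59  59  59  51  49  49  50  54
  97 100 100 101 101 131  85]
bar top mid (139.9, 217.1) [0.5394 0.3439 0.103 ]
bar N end (141.9, 201.6) [0.5758 0.3395 0.103 ]
bar S (136.6, 232.9) [0.5025 0.3513 0.103 ]
post top (181.1, 212.9) [0.5486 0.2489 0.1   ]
hinge (178.9, 240.9) [0.4843 0.2632 0.07  ]
c00 (117.9, 187.9) [0.6167 0.4146 0.06  ]
c01 (199.6, 191.6) [0.6052 0.2158 0.06  ]
c10 (114.6, 247.6) [0.4706 0.4213 0.06  ]
c11 (195.4, 251.6) [0.4581 0.2263 0.06  ]
clev (233.5, 247.9) [0.4658 0.1333 0.063 ]
tongue (246.8, 248.6) [0.464  0.1023 0.053 ]
pocket (272.7, 246.8) [0.4666 0.0364 0.08  ]
pocket (292.5, 246.8) [ 0.4659 -0.0112  0.08  ]
pocket (312.4, 246.8) [ 0.4653 -0.0588  0.08  ]
pocket (332.0, 246.8) [ 0.4646 -0.106   0.08  ]
rail L (254.2, 223.5) [0.5287 0.0881 0.02  ]
rail R (366.6, 223.5) [ 0.525  -0.1983  0.02  ]
```

Run:
```python
from h import *
c=cam("top");I=c["image"].astype(int);g=I.max(2)
np.set_printoptions(precision=4,suppress=True)
def sub(m,u0,v0,u1,v1):
    k=np.zeros(m.shape,bool);k[v0:v1,u0:u1]=m[v0:v1,u0:u1];return k
print("caps");
for b in blobs(sub(g<62,325,210,450,290),20): print(b[0],b[1],b[2],ray(c,*b[1],.083))
print("carriers")
for name,bx in(("A",(315,232,376,275)),("B",(390,205,450,255))):
    for b in blobs(sub(g>125,*bx),100): print(name,b[0],b[1],b[3])
print(g[240:268:1,281]);print(g[254,262:300])
for th in(115,122,128,133):
  for b in blobs(sub(g>th,270,242,292,264),60): print(th,b[0],b[1],b[3],ray(c,*b[3][0],.107))
D=(650/150,280/65,220,145)
def P(n,x,y,z):
    u=(x+.5)/D[0]-.5+220;v=(y-320+.5)/D[1]-.5+145; print(n,(round(u,1),round(v,1)),ray(c,u,v,z))
P("clev",60,445,.063);P("tongue",118,448,.053)
for x,y in((230,440),(316,440),(402,440),(487,440)):P("pocket",x,y,.08)
P("rail L",150,340,.02);P("rail R",637,340,.02)
P("clev corner",22,385,.063);P("cc",102,385,.063);P("cc",102,510,.063);P("cc",22,510,.063)
print("lug",ray(c,352,169.6,.106))
```

```text
caps
182 [413.8516 223.9231] [407, 217, 15, 15] [ 0.5169 -0.3045  0.083 ]
181 [436.7901 233.326 ] [429, 227, 16, 14] [ 0.4934 -0.3595  0.083 ]
162 [360.4383 246.3148] [354, 240, 14, 14] [ 0.4646 -0.1742  0.083 ]
160 [337.4812 255.3187] [331, 249, 14, 14] [ 0.4438 -0.1187  0.083 ]
191 [393.5602 274.9581] [386, 268, 16, 15] [ 0.3948 -0.2525  0.083 ]
41 [345.7561 284.561 ] [343, 280, 6, 10] [ 0.3736 -0.1373  0.083 ]
carriers
A 1815 [344.9179 252.3879] ((345.0, 253.0), (42.0, 60.0), 90.0)
B 1881 [420.1712 227.6396] ((419.5, 229.5), (49.0, 59.0), 90.0)
[133 133 126 104 102 102 112 124 105 127 132 133 133 132 132 133 133 133
 125  87  95  83  78  79  99 109 112 111]
[134 133 133 133 133 133 133 125 103  85  71  89 124 132 132 132 132 132
 132 132 134 133 134 130 110  72  98 116 101 102  94  82 109 134 133 134
 133 133]
115 112 [280.5089 252.5357] ((280.5500183105469, 251.85000610351562), (11.067971229553223, 11.384199142456055), 18.434947967529297) [0.4534 0.0158 0.107 ]
122 95 [280. 253.] ((279.9999694824219, 253.0), (10.770329475402832, 8.541985511779785), 21.801406860351562) [0.4507 0.0171 0.107 ]
128 81 [280. 253.] ((280.0, 252.99998474121094), (10.027548789978027, 7.799203872680664), 21.801406860351562) [0.4507 0.0171 0.107 ]
clev (233.5, 173.6) [0.6482 0.1323 0.063 ]
tongue (246.8, 174.3) [0.6482 0.1011 0.053 ]
pocket (272.7, 172.5) [0.6465 0.0347 0.08  ]
pocket (292.5, 172.5) [ 0.646  -0.0132  0.08  ]
pocket (312.4, 172.5) [ 0.6454 -0.0613  0.08  ]
pocket (332.0, 172.5) [ 0.645  -0.1089  0.08  ]
rail L (254.2, 149.3) [0.7197 0.0867 0.02  ]
rail R (366.6, 149.3) [ 0.717  -0.2021  0.02  ]
clev corner (224.7, 159.7) [0.683  0.1536 0.063 ]
cc (243.2, 159.7) [0.6825 0.1084 0.063 ]
cc (243.2, 188.7) [0.6106 0.1089 0.063 ]
cc (224.7, 188.7) [0.6111 0.1539 0.063 ]
lug [ 0.6458 -0.1551  0.106 ]
```

```bash
cat >> h.py <<'E'
def goal_R(yang):
    a=np.radians(yang); y=np.array([np.cos(a),np.sin(a),0]); z=np.array([0,0,-1.]); x=np.cross(y,z)
    return np.array([x,y,z]).T
def plan(xyz,yang):
    """rotvec (tool axes) first, then shift in the turned tool axes"""
    s=ctrl.get_state(); R=Rn.from_quat(s["tcp_rot"]).as_matrix(); G=goal_R(yang)
    rv=Rn.from_matrix(R.T@G).as_rotvec(); sh=G.T@(np.array(xyz)-s["eef_pos"])
    y=np.degrees(np.arctan2(R[1,1],R[0,1]))
    print("t%.2f pos"%s["time"],np.round(s["eef_pos"],4),"yang %.1f"%y,"op %.3f F"%(s["opening"]*.0854),np.round(s["contact_force"],1),"q1 %.2f q6 %.2f"%(s["qpos"][0],s["qpos"][5]))
    print(" turn",np.round(rv,3),"shift",np.round(sh,4),"shift before turn",np.round(R.T@(np.array(xyz)-s["eef_pos"]),4),flush=True)
E
python3 -c "
from h import *
plan([.5392,.3454,.2],81)"
```

```text
t0.20 pos [0.2743 0.6164 0.2474] yang 66.0 op 0.085 F [-0.9  0.6 -0.2] q1 1.00 q6 -0.15
 turn [-0.001 -0.    -0.262] shift [-0.3041 -0.2262  0.0474] shift before turn [-0.3522 -0.1397  0.0476]
```

Request:
drive_tool(
  moves=[
    [[0, 0, -0.131], [0, 0, 0], 0.06],
    [[0, 0, -0.131], [0, 0, 0], 0.06],
    [[0, 0, 0], [-0.043, -0.032, 0], 0.06],
    [[0, 0, 0], [-0.043, -0.032, 0], 0.06],
    [[0, 0, 0], [-0.043, -0.032, 0], 0.06],
  ],
  grip_force=40,
)

```text
time: 0.82
eef_pos: [0.3876, 0.5005, 0.248]
tcp_rot: [0.078, 0.997, -0.0, -0.0]
contact_force: [1.1, 0.6, 1.1]
opening: 0.703
finger_force: 0.0
```

Request:
drive_tool(
  moves=[
    [[0, 0, 0], [-0.043, -0.032, 0.01], 0.06],
    [[0, 0, 0], [-0.043, -0.032, 0.01], 0.06],
    [[0, 0, 0], [-0.043, -0.032, 0.01], 0.06],
    [[0, 0, 0], [-0.043, -0.032, 0.01], 0.06],
    [[0, 0, 0], [0, 0, 0], 0.06],
  ],
)

```text
time: 1.45
eef_pos: [0.5386, 0.3453, 0.2068]
tcp_rot: [0.081, 0.997, -0.001, -0.001]
contact_force: [-0.0, -0.7, -0.3]
opening: 0.698
finger_force: 0.0
```

```bash
python3 -c "
from h import *
plan([.5392,.3454,.2],81); plan([.5392,.3454,.088],81)
c=cam('side');save(c,'pics/s1.png')
a=c['image'][120:220,230:370];cv2.imwrite('pics/s1c.png',cv2.resize(cv2.convertScaleAbs(a[:,:,::-1],alpha=1.3),(700,500),interpolation=3))"
```

```text
t1.45 pos [0.5386 0.3453 0.2068] yang 80.7 op 0.060 F [-0.  -0.7 -0.3] q1 0.41 q6 -1.00
 turn [-0.002 -0.002 -0.005] shift [-0.0006  0.0002  0.0068] shift before turn [-0.0006  0.0002  0.0068]
t1.45 pos [0.5386 0.3453 0.2068] yang 80.7 op 0.060 F [-0.  -0.7 -0.3] q1 0.41 q6 -1.00
 turn [-0.002 -0.002 -0.005] shift [-0.0006  0.0002  0.1188] shift before turn [-0.0008  0.0004  0.1188]
```

View pics/s1c.png

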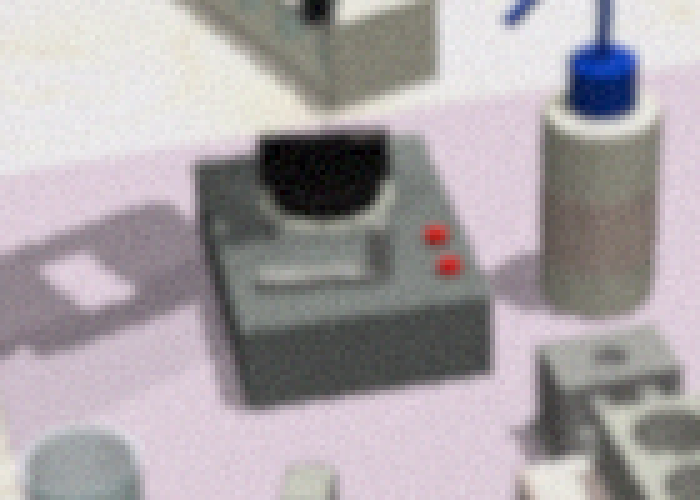

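The side crop shows the handle bar (black, top edge at about crop row 130), and the hasp arm with its post at crop (378,250), standing on the box. I'll descend and grip.

Request:
drive_tool(
  moves=[
    [[0, 0, 0], [0, 0, 0.04], 0.06],
    [[0, 0, 0], [0, 0, 0.04], 0.06],
    [[0, 0, 0], [0, 0, 0.036], 0.06],
    [[0, 0, 0], [0, 0, 0], 0.0],
    [[0, 0, 0], [0, 0, 0], 0.0],
  ],
)

```text
time: 2.12
eef_pos: [0.5366, 0.3494, 0.0935]
tcp_rot: [0.078, 0.997, 0.0, 0.0]
contact_force: [0.4, -0.3, 1.4]
opening: 0.287
finger_force: 0.0
```

Request:
drive_tool(
  moves=[
    [[0, 0, 0], [0, 0, 0], 0.0],
    [[0, 0, 0], [0, 0, 0], 0.0],
  ],
)

```text
time: 2.38
eef_pos: [0.5369, 0.3517, 0.0939]
tcp_rot: [0.079, 0.997, 0.003, 0.001]
contact_force: [1.5, 10.3, -2.7]
opening: 0.199
finger_force: 42.3
```

```bash
python3 -c "
from h import *
plan([.5392,.3454,.088],81);print(ctrl.get_state()['finger_force'])"
```

```text
t2.38 pos [0.5369 0.3517 0.0939] yang 81.0 op 0.017 F [ 1.5 10.3 -2.7] q1 0.42 q6 -1.00
 turn [ 0.007  0.002 -0.   ] shift [-0.0033 -0.0058  0.0059] shift before turn [-0.0033 -0.0059  0.0059]
42.27233648300171
```

Request:
drive_tool(
  moves=[
    [[0, 0, 0], [0, 0.007, 0], 0.0],
    [[0, 0, 0.15], [0, 0, 0], 0.0],
    [[0, 0, 0.15], [0, 0, 0], 0.0],
    [[0, 0, 0.15], [0, 0, 0], 0.0],
    [[0, 0, 0.15], [0, 0, 0], 0.0],
  ],
)

```text
time: 3.0
eef_pos: [0.5377, 0.3538, 0.0939]
tcp_rot: [0.371, 0.929, -0.002, 0.0]
contact_force: [-1.1, -6.3, 3.3]
opening: 0.202
finger_force: 43.1
```

```bash
python3 -c "
from h import *
plan([.5392,.3454,.088],-9);print(ctrl.get_state()['wrist_torque'])"
```

```text
t3.00 pos [0.5377 0.3538 0.0939] yang 46.5 op 0.017 F [-1.1 -6.3  3.3] q1 0.43 q6 -0.38
 turn [-0.002  0.004  0.968] shift [-0.0081  0.0028  0.0059] shift before turn [-0.0069 -0.0051  0.0059]
[-0.75202074  0.2859157   0.1229407 ]
```

Request:
drive_tool(
  moves=[
    [[0, 0, 0.17], [0, -0.002, 0], 0.0],
    [[0, 0, 0.17], [0, 0, 0], 0.0],
    [[0, 0, 0.17], [0, 0, 0], 0.0],
    [[0, 0, 0.17], [0, 0, 0], 0.0],
    [[0, 0, 0.15], [0, 0, 0], 0.0],
  ],
)

```text
time: 3.62
eef_pos: [0.5398, 0.3546, 0.094]
tcp_rot: [0.714, 0.7, 0.004, 0.002]
contact_force: [10.6, 3.0, -7.0]
opening: 0.199
finger_force: 41.8
```

Request:
drive_tool(
  moves=[
    [[0, 0, 0.06], [0, 0, 0], 0.0],
    [[0, 0, 0.06], [0, 0, 0], 0.0],
    [[0, 0, 0.04], [0, 0, 0], 0.0],
    [[0, 0, 0], [0, 0, 0], 0.0],
  ],
)

```text
time: 4.12
eef_pos: [0.5401, 0.3552, 0.0941]
tcp_rot: [0.763, 0.647, 0.005, 0.003]
contact_force: [9.6, 4.8, -7.4]
opening: 0.206
finger_force: 87.7
```

```bash
python3 -c "
from h import *
plan([.5392,.3454,.088],-9);print(ctrl.get_state()['wrist_torque'])"
```

```text
t4.12 pos [0.5401 0.3552 0.0941] yang -9.4 op 0.018 F [ 9.6  4.8 -7.4] q1 0.43 q6 0.59
 turn [ 0.012 -0.004 -0.007] shift [-0.0098  0.0007  0.0061] shift before turn [-0.0099  0.0007  0.0061]
[ 0.8377396  -1.14968231  2.15769073]
```

The wrist torque shows the handle is hard against its stop. I'll release and move to the hasp post.

Request:
drive_tool(
  moves=[
    [[0, 0, -0.05], [0, 0, 0], 0.05],
    [[0, 0, 0], [0, 0, 0], 0.05],
    [[0, 0, 0], [0, 0, 0], 0.05],
    [[0, 0, 0], [0, 0, -0.04], 0.05],
    [[0, 0, 0], [0, 0, -0.04], 0.05],
  ],
)

```text
time: 4.75
eef_pos: [0.536, 0.3536, 0.1728]
tcp_rot: [0.75, 0.661, -0.001, -0.0]
contact_force: [0.5, -0.3, -0.1]
opening: 0.588
finger_force: 0.0
```

```bash
python3 -c "
from h import *
plan([.5486,.2489,.17],77.5)
c=cam('top');I=c['image'];cv2.imwrite('pics/t2.png',cv2.resize(cv2.convertScaleAbs(I[170:270,100:230,::-1],alpha=1.5),(780,600),interpolation=3))"
```

```text
t4.75 pos [0.536  0.3536 0.1728] yang -7.3 op 0.050 F [ 0.5 -0.3 -0.1] q1 0.43 q6 0.55
 turn [-0.002 -0.    -1.479] shift [-0.0349 -0.0995  0.0028] shift before turn [-0.1023  0.0257  0.0029]
```

Request:
drive_tool(
  moves=[
    [[0, 0, -0.16], [-0.05, 0.013, 0], 0.04],
    [[0, 0, -0.16], [0, 0, 0], 0.04],
    [[0, 0, -0.16], [0, 0, 0], 0.04],
    [[0, 0, -0.16], [0, 0, 0], 0.04],
    [[0, 0, -0.16], [0, 0, 0], 0.04],
  ],
)

```text
time: 5.42
eef_pos: [0.5431, 0.3025, 0.1725]
tcp_rot: [0.431, 0.902, 0.0, 0.0]
contact_force: [-0.5, -0.4, -0.6]
opening: 0.468
finger_force: 0.0
```

Request:
drive_tool(
  moves=[
    [[0, 0, -0.17], [0, 0, 0], 0.04],
    [[0, 0, -0.17], [0, 0, 0], 0.04],
    [[0, 0, -0.17], [0, 0, 0], 0.04],
    [[0, 0, -0.17], [0, 0, 0], 0.04],
    [[0, 0, 0], [0, 0, 0], 0.04],
  ],
)

```text
time: 6.05
eef_pos: [0.5431, 0.3026, 0.1725]
tcp_rot: [0.109, 0.994, 0.0, 0.0]
contact_force: [-0.3, 0.0, -0.3]
opening: 0.464
finger_force: 0.0
```

```bash
python3 -c "
from h import *
plan([.5486,.2489,.17],77.5)"
```

```text
t6.05 pos [0.5431 0.3026 0.1725] yang 77.4 op 0.040 F [-0.3  0.  -0.3] q1 0.35 q6 -1.01
 turn [ 0.     0.    -0.001] shift [-0.017  -0.0512  0.0025] shift before turn [-0.0171 -0.0512  0.0025]
```

Request:
drive_tool(
  moves=[
    [[0, 0, 0], [-0.017, -0.051, 0], 0.04],
    [[0, 0, 0], [0, 0, 0], 0.04],
    [[0, 0, 0], [0, 0, 0.042], 0.04],
    [[0, 0, 0], [0, 0, 0.04], 0.04],
    [[0, 0, 0], [0, 0, 0], 0.0],
  ],
)

```text
time: 6.68
eef_pos: [0.5458, 0.249, 0.0866]
tcp_rot: [0.109, 0.994, -0.001, -0.004]
contact_force: [-1.4, 0.4, -0.2]
opening: 0.27
finger_force: 0.0
```

Request:
drive_tool(
  moves=[
    [[0, 0, 0], [0, 0, 0], 0.0],
    [[0, 0, 0], [0, 0, 0], 0.0],
    [[0, 0, 0], [0, 0, 0], 0.0],
  ],
  grip_force=20,
)

```text
time: 7.05
eef_pos: [0.5479, 0.2494, 0.0899]
tcp_rot: [0.108, 0.994, 0.0, -0.001]
contact_force: [-1.4, 1.2, -10.1]
opening: 0.152
finger_force: 21.0
```

```bash
python3 -c "
from h import *
plan([.5486,.2489,.09],77.5)"
```

```text
t7.05 pos [0.5479 0.2494 0.0899] yang 77.6 op 0.013 F [ -1.4   1.2 -10.1] q1 0.26 q6 -1.10
 turn [-0.    -0.002  0.001] shift [-0.0008 -0.0004 -0.0001] shift before turn [-0.0008 -0.0004 -0.0001]
```

Request:
drive_tool(
  moves=[
    [[0, 0, 0.175], [0.001, -0.0115, 0], 0.0],
    [[0, 0, 0.175], [0.001, -0.0115, 0], 0.0],
    [[0, 0, 0.175], [0.001, -0.0115, 0], 0.0],
    [[0, 0, 0.175], [0.001, -0.0115, 0], 0.0],
  ],
)

```text
time: 7.55
eef_pos: [0.523, 0.2119, 0.0899]
tcp_rot: [0.446, 0.895, 0.001, -0.002]
contact_force: [-3.0, 7.6, -9.0]
opening: 0.153
finger_force: 21.0
```

```bash
python3 -c "
from h import *
plan([.4813,.197,.09],-3.3)"
```

```text
t7.55 pos [0.523  0.2119 0.0899] yang 37.0 op 0.013 F [-3.   7.6 -9. ] q1 0.20 q6 -0.45
 turn [-0.002 -0.004  0.704] shift [-0.0173 -0.0408 -0.0001] shift before turn [ 0.0132 -0.0423  0.    ]
```

Request:
drive_tool(
  moves=[
    [[0, 0, 0.175], [0.001, -0.0115, 0], 0.0],
    [[0, 0, 0.175], [0.001, -0.0115, 0], 0.0],
    [[0, 0, 0.175], [0.001, -0.0115, 0], 0.0],
    [[0, 0, 0.175], [0.001, -0.0115, 0], 0.0],
    [[0, 0, 0.06], [0, -0.006, 0], 0.0],
  ],
)

```text
time: 8.18
eef_pos: [0.4802, 0.1994, 0.0912]
tcp_rot: [0.745, 0.667, 0.009, 0.004]
contact_force: [22.2, 5.1, -25.6]
opening: 0.157
finger_force: 20.6
```

Request:
drive_tool(
  moves=[
    [[0, 0, 0], [0, -0.004, 0], 0.0],
    [[0, 0, 0], [0, 0, 0], 0.0],
  ],
)

```text
time: 8.43
eef_pos: [0.4801, 0.1989, 0.0925]
tcp_rot: [0.744, 0.668, 0.011, 0.007]
contact_force: [24.8, 5.4, -25.9]
opening: 0.153
finger_force: 20.5
```

```bash
python3 -c "
from h import *
plan([.4813,.197,.09],-3.3)"
```

```text
t8.43 pos [0.4801 0.1989 0.0925] yang -6.1 op 0.013 F [ 24.8   5.4 -25.9] q1 0.20 q6 0.31
 turn [ 0.026 -0.007 -0.049] shift [-0.0018  0.0013  0.0025] shift before turn [-0.0017  0.0014  0.0026]
```

Request:
drive_tool(
  moves=[
    [[0, 0, 0], [0, 0.01, 0], 0.04],
    [[0, 0, 0], [0, 0, 0], 0.04],
    [[0, 0, 0], [0, 0, -0.05], 0.06],
    [[0, 0, 0], [0, 0, -0.06], 0.06],
    [[0, 0, 0], [0, 0, 0], 0.06],
  ],
)

```text
time: 9.05
eef_pos: [0.485, 0.1979, 0.2083]
tcp_rot: [0.743, 0.669, 0.006, 0.004]
contact_force: [0.3, -0.1, 1.0]
opening: 0.703
finger_force: 0.0
```

```bash
python3 -c "
from h import *
plan([.6458,-.155,.2],0)
c=cam('top');d=cam('side');f=lambda a:cv2.convertScaleAbs(a[:,:,::-1],alpha=1.4)
o=np.zeros((600,800,3),np.uint8);o[:400,:400]=cv2.resize(f(c['image'][170:270,100:200]),(400,400),interpolation=3);o[:400,400:]=cv2.resize(f(d['image'][120:220,250:350]),(400,400),interpolation=3)
cv2.imwrite('pics/t3.png',o[:400])"
```

```text
t9.05 pos [0.485  0.1979 0.2083] yang -6.1 op 0.060 F [ 0.3 -0.1  1. ] q1 0.19 q6 0.30
 turn [ 0.014 -0.003 -0.106] shift [-0.3529  0.1608  0.0083] shift before turn [-0.334   0.197   0.0097]
```

View pics/t3.png

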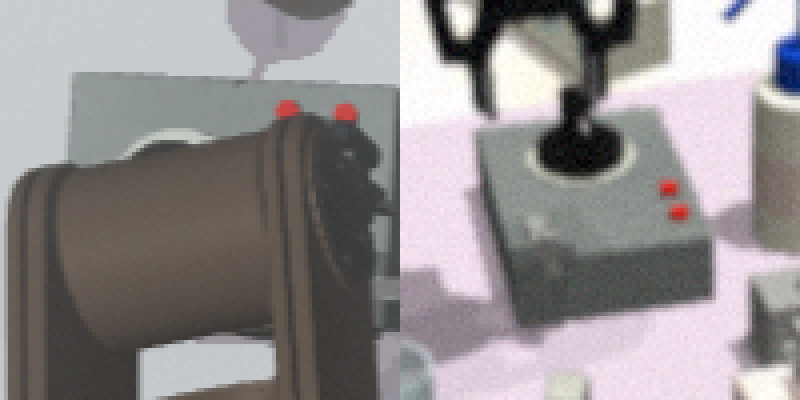

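The side view shows the handle bar now lying along y (end-on at (575,110)), and the hasp arm swung out over the box's near edge at (545,245). Next is the lug.

Request:
drive_tool(
  moves=[
    [[0.014, -0.003, -0.106], [0, 0, 0], 0.05],
    [[0, 0, 0], [-0.05, 0.023, 0], 0.05],
    [[0, 0, 0], [-0.05, 0.023, 0], 0.05],
    [[0, 0, 0], [-0.05, 0.023, 0], 0.05],
    [[0, 0, 0], [-0.05, 0.023, 0], 0.05],
  ],
)

```text
time: 9.78
eef_pos: [0.5726, -0.0044, 0.1976]
tcp_rot: [0.707, 0.707, -0.007, -0.006]
contact_force: [0.9, 0.2, 0.7]
opening: 0.584
finger_force: 0.0
```

Request:
drive_tool(
  moves=[
    [[0, 0, 0], [-0.05, 0.023, 0], 0.05],
    [[0, 0, 0], [-0.05, 0.023, 0], 0.05],
    [[0, 0, 0], [-0.053, 0.023, 0], 0.05],
    [[0, 0, 0], [0, 0, 0], 0.05],
    [[0, 0, 0], [0, 0, 0], 0.05],
  ],
)

```text
time: 10.4
eef_pos: [0.6411, -0.1554, 0.1969]
tcp_rot: [0.707, 0.707, -0.006, -0.006]
contact_force: [0.3, -0.1, -0.6]
opening: 0.59
finger_force: 0.0
```

```bash
python3 -c "
from h import *
plan([.6458,-.155,.094],-.5)
c=cam('top');save(c,'pics/t4.png');d=cam('side');save(d,'pics/s4.png')"
```

```text
t10.40 pos [ 0.6411 -0.1554  0.1969] yang -0.0 op 0.050 F [ 0.3 -0.1 -0.6] q1 -0.39 q6 -0.39
 turn [-0.018  0.001  0.008] shift [0.0005 0.0047 0.1029] shift before turn [0.0005 0.0065 0.1028]
```

View pics/t4.png

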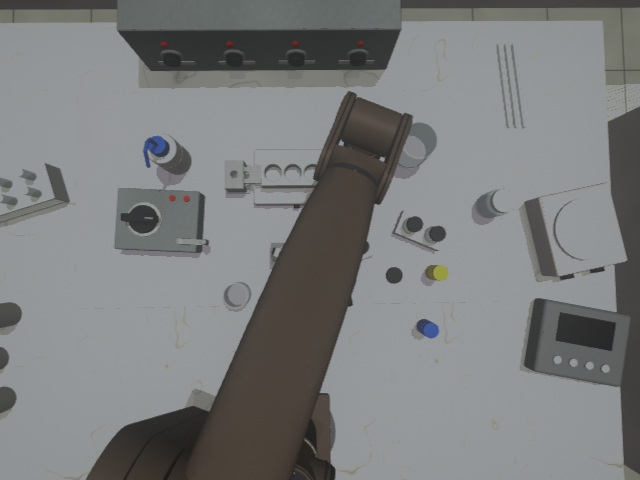

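Handle (142,218) is horizontal, and the hasp points right past the edge with its post at (205,242). Now I'll descend on the lug.

Request:
drive_tool(
  moves=[
    [[-0.016, 0, 0.008], [0, 0, 0], 0.05],
    [[0, 0, 0], [0, 0.005, 0.05], 0.05],
    [[0, 0, 0], [0, 0, 0.053], 0.05],
    [[0, 0, 0], [0, 0, 0], 0.0],
    [[0, 0, 0], [0, 0, 0], 0.0],
  ],
  grip_force=40,
)

```text
time: 11.12
eef_pos: [0.6461, -0.1556, 0.0967]
tcp_rot: [0.71, 0.705, -0.002, -0.0]
contact_force: [-1.5, -0.4, -16.8]
opening: 0.203
finger_force: 40.0
```

Request:
drive_tool(
  moves=[
    [[0, 0, 0], [0, 0, 0], 0.0],
    [[0, 0, 0], [0, 0, 0], 0.0],
  ],
)

```text
time: 11.38
eef_pos: [0.6461, -0.1556, 0.0966]
tcp_rot: [0.71, 0.705, -0.001, -0.0]
contact_force: [-5.5, 1.7, -5.4]
opening: 0.205
finger_force: 42.1
```

```bash
python3 -c "
from h import *
plan([.6458,-.122,.094],-.5)"
```

```text
t11.38 pos [ 0.6461 -0.1556  0.0966] yang -0.4 op 0.018 F [-5.5  1.7 -5.4] q1 -0.39 q6 -0.38
 turn [-0.001  0.001  0.001] shift [ 0.0336 -0.0006  0.0026] shift before turn [ 0.0336 -0.0005  0.0025]
```

Request:
drive_tool(
  moves=[
    [[0, 0, 0], [0.01, 0, 0], 0.0],
    [[0, 0, 0], [0.01, 0, 0], 0.0],
    [[0, 0, 0], [0.01, 0, 0], 0.0],
    [[0, 0, 0], [0.004, 0, 0], 0.0],
    [[0, 0, 0], [0, 0, 0], 0.0],
  ],
)

```text
time: 12.0
eef_pos: [0.6463, -0.1281, 0.0966]
tcp_rot: [0.709, 0.705, -0.005, 0.004]
contact_force: [-5.8, -16.4, -8.0]
opening: 0.206
finger_force: 41.6
```

Request:
drive_tool(
  moves=[
    [[0, 0, 0], [0.004, 0, 0], 0.0],
    [[0, 0, 0], [0.003, 0, 0], 0.0],
    [[0, 0, 0], [0, 0, 0], 0.0],
  ],
)

```text
time: 12.38
eef_pos: [0.6463, -0.1276, 0.0968]
tcp_rot: [0.709, 0.705, -0.009, 0.009]
contact_force: [-5.8, -33.6, -11.4]
opening: 0.2
finger_force: 41.0
```

Request:
drive_tool(
  moves=[
    [[0, 0, 0], [-0.009, 0, 0], 0.0],
    [[0, 0, 0], [0, 0, 0], 0.05],
    [[0, 0, 0], [0, 0, 0], 0.05],
    [[0, 0, 0], [0, 0, -0.06], 0.05],
    [[0, 0, 0], [0, 0, -0.06], 0.05],
  ],
)

```text
time: 13.0
eef_pos: [0.6481, -0.1227, 0.2183]
tcp_rot: [0.709, 0.705, 0.0, 0.002]
contact_force: [-0.2, 0.3, -0.1]
opening: 0.587
finger_force: 0.0
```

```bash
python3 -c "
from h import *
plan([.4507,.0171,.2],70)
c=cam('top');d=cam('side');f=lambda a:cv2.convertScaleAbs(a[:,:,::-1],alpha=1.4)
cv2.imwrite('pics/t5.png',np.hstack([cv2.resize(f(c['image'][145:270,215:315]),(400,500),interpolation=3),cv2.resize(f(d['image'][175:265,275:347]),(400,500),interpolation=3)]))"
```

```text
t13.00 pos [ 0.6481 -0.1227  0.2183] yang -0.4 op 0.050 F [-0.2  0.3 -0.1] q1 -0.34 q6 -0.33
 turn [ 0.002  0.004 -1.228] shift [0.2333 0.0639 0.0183] shift before turn [ 0.1386 -0.1983  0.0172]
```

View pics/t5.png

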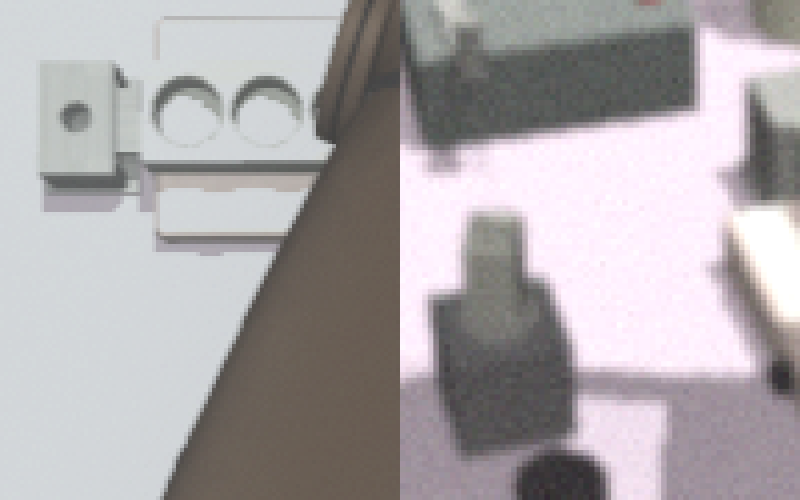

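Carriage slid 27 mm home: pocket 4 is now at (262,173), and the clevis hole at (234,174) lines up. Now the pin.

Request:
drive_tool(
  moves=[
    [[0, 0, -0.176], [0.04, -0.04, 0], 0.06],
    [[0, 0, -0.176], [0, 0, 0], 0.06],
    [[0, 0, -0.176], [0, 0, 0], 0.06],
    [[0, 0, -0.176], [0, 0, 0], 0.06],
    [[0, 0, -0.176], [0, 0, 0], 0.06],
  ],
)

```text
time: 13.72
eef_pos: [0.6087, -0.0826, 0.2171]
tcp_rot: [0.339, 0.941, -0.0, 0.003]
contact_force: [1.1, -0.4, -0.3]
opening: 0.7
finger_force: 0.0
```

Request:
drive_tool(
  moves=[
    [[0, 0, -0.176], [0, 0, 0], 0.06],
    [[0, 0, -0.172], [0, 0, 0], 0.06],
    [[0, 0, 0], [0.05, 0.02, 0], 0.06],
    [[0, 0, 0], [0.05, 0.02, 0], 0.06],
    [[0, 0, 0], [0, 0, 0], 0.06],
  ],
)

```text
time: 14.35
eef_pos: [0.5256, -0.0087, 0.2156]
tcp_rot: [0.172, 0.985, -0.001, 0.001]
contact_force: [0.5, -0.4, 0.4]
opening: 0.706
finger_force: 0.0
```

```bash
python3 -c "
from h import *
plan([.4507,.0171,.17],70)"
```

```text
t14.35 pos [ 0.5256 -0.0087  0.2156] yang 70.1 op 0.060 F [ 0.5 -0.4  0.4] q1 -0.21 q6 -1.43
 turn [-0.001  0.003  0.002] shift [ 0.0793 -0.0014  0.0456] shift before turn [ 0.0794 -0.0011  0.0453]
```

Request:
drive_tool(
  moves=[
    [[0, 0, 0], [0.04, -0.001, 0], 0.06],
    [[0, 0, 0], [0.039, 0, 0.02], 0.06],
    [[0, 0, 0], [0, 0, 0.036], 0.06],
    [[0, 0, 0], [0, 0, 0.04], 0.06],
    [[0, 0, 0], [0, 0, 0.036], 0.06],
  ],
)

```text
time: 14.98
eef_pos: [0.4551, 0.0141, 0.0834]
tcp_rot: [0.174, 0.985, -0.001, 0.003]
contact_force: [-0.1, 0.6, -0.7]
opening: 0.703
finger_force: 0.0
```

Request:
drive_tool(
  moves=[
    [[0, 0, 0], [0, 0, 0], 0.035],
    [[0, 0, 0], [0, 0, 0], 0.02],
    [[0, 0, 0], [0, 0, 0], 0.02],
    [[0, 0, 0], [0, 0, 0], 0.02],
  ],
  grip_force=50,
)

```text
time: 15.48
eef_pos: [0.4542, 0.014, 0.0843]
tcp_rot: [0.174, 0.985, -0.001, 0.002]
contact_force: [-0.6, 0.3, -1.9]
opening: 0.352
finger_force: 55.9
```

```bash
python3 -c "
from h import *
plan([.4507,.0171,.084],70);print(ctrl.get_state()['finger_force'])
d=cam('side');cv2.imwrite('pics/s6.png',cv2.resize(cv2.convertScaleAbs(d['image'][175:275,247:347,::-1],alpha=1.4),(500,500),interpolation=3))"
```

```text
t15.47 pos [0.4542 0.014  0.0843] yang 69.9 op 0.030 F [-0.6  0.3 -1.9] q1 -0.19 q6 -1.41
 turn [-0.001  0.005 -0.002] shift [0.0043 0.0018 0.0003] shift before turn [0.0043 0.0018 0.0003]
55.930209159851074
```

View pics/s6.png

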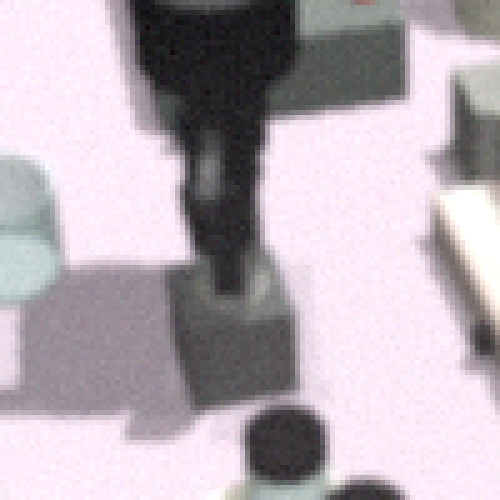

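The gripper holds the pin head at a 30 mm opening, so the button is pressed in. I'll lift it and carry it to the clevis.

Request:
drive_tool(
  moves=[
    [[0, 0, 0], [0, 0, -0.03], 0.02],
    [[0, 0, 0], [0, 0, -0.03], 0.02],
    [[0, 0, 0], [0, 0, -0.04], 0.02],
    [[0, 0, 0.17], [-0.03, 0, 0], 0.02],
    [[0, 0, 0.175], [0, 0, 0], 0.02],
  ],
)

```text
time: 16.15
eef_pos: [0.4831, 0.0033, 0.1849]
tcp_rot: [0.344, 0.939, -0.001, 0.003]
contact_force: [-0.0, -0.1, -2.4]
opening: 0.35
finger_force: 55.8
```

Request:
drive_tool(
  moves=[
    [[0, 0, 0.175], [0, 0, 0], 0.02],
    [[0, 0, 0.175], [0, 0, 0], 0.02],
    [[0, 0, 0.175], [0, 0, 0], 0.02],
    [[0, 0, 0.175], [0, 0, 0], 0.02],
    [[0, 0, 0.175], [0, 0, 0], 0.02],
  ],
)

```text
time: 16.77
eef_pos: [0.4812, 0.004, 0.1834]
tcp_rot: [0.709, 0.705, -0.0, 0.002]
contact_force: [-0.2, -0.2, -1.5]
opening: 0.351
finger_force: 55.8
```

```bash
python3 -c "
from h import *
plan([.648,.132,.165],0)"
```

```text
t16.77 pos [0.4812 0.004  0.1834] yang -0.3 op 0.030 F [-0.2 -0.2 -1.5] q1 -0.20 q6 -0.20
 turn [ 0.002  0.002 -0.006] shift [0.128  0.1668 0.0184] shift before turn [0.129  0.166  0.0185]
```

Request:
drive_tool(
  moves=[
    [[0, 0, -0.006], [0.03, 0.042, 0], 0.02],
    [[0, 0, 0], [0.03, 0.042, 0], 0.02],
    [[0, 0, 0], [0.03, 0.042, 0], 0.02],
    [[0, 0, 0], [0.034, 0.041, 0], 0.02],
    [[0, 0, 0], [0, 0, 0.018], 0.02],
  ],
)

```text
time: 17.4
eef_pos: [0.651, 0.1309, 0.1668]
tcp_rot: [0.704, 0.71, 0.002, 0.003]
contact_force: [-0.3, 0.6, -2.2]
opening: 0.353
finger_force: 55.8
```

```bash
python3 -c "
from h import *
plan([.648,.128,.092],0)
d=cam('side');s=ctrl.get_state()['eef_pos'];print(proj(d,s+[0,0,-.079]),proj(d,[.648,.132,.063]),proj(d,s))
u,v=np.int32(proj(d,[.648,.132,.08]));print(u,v)
cv2.imwrite('pics/s7.png',cv2.resize(cv2.convertScaleAbs(d['image'][v-40:v+30,u-35:u+35,::-1],alpha=1.4),(560,560),interpolation=3))"
```

```text
t17.40 pos [0.651  0.1309 0.1668] yang 0.5 op 0.030 F [-0.3  0.6 -2.2] q1 0.05 q6 0.04
 turn [0.007 0.002 0.009] shift [-0.0029 -0.003   0.0748] shift before turn [-0.0027 -0.0036  0.0748]
[352.16718132 184.46207635] [351.94402993 189.94623892] [353.01110541 159.24644342]
352 184
```

View pics/s7.png

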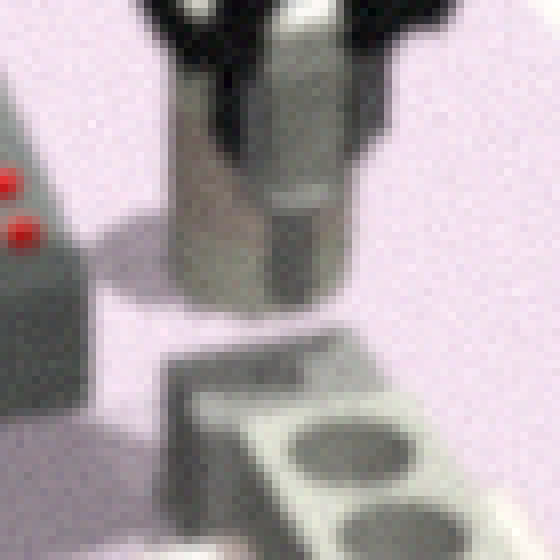

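Run:
```python
from h import *
np.set_printoptions(linewidth=200)
I=np.mean([cam('side')['image'].astype(float) for _ in range(5)],0).mean(2)
d=cam('side');s=ctrl.get_state()['eef_pos']
print("rows 160-196, cols 343-362");
for v in range(160,197): print(v,I[v,342:364].astype(int))
for off in (0,.004,.01): 
    for dz in(.029,.075): print(off,dz,proj(d,s+[0,off,-dz]))
```

```text
rows 160-196, cols 343-362
160 [29 16 18 32 48 57 55 62 68 71 73 75 75 77 76 73 63 44 45 54 52 77]
161 [33 18 17 31 47 55 54 62 70 72 73 74 75 79 80 76 64 47 46 55 56 88]
162 [ 35  20  17  31  48  56  54  63  70  72  74  74  78  80  79  77  65  46  48  61  75 111]
163 [ 39  24  18  31  46  56  55  63  72  73  73  74  79  80  80  77  62  47  54  81 108 138]
164 [ 51  34  23  30  48  55  55  64  72  72  76  78  80  81  79  77  62  46  60  96 133 156]
165 [ 62  47  34  38  49  56  56  64  70  73  76  78  80  78  79  76  65  55  71 114 149 165]
166 [ 71  62  51  45  53  59  57  64  72  72  75  78  80  80  80  78  73  67  85 122 156 169]
167 [ 75  71  64  57  59  58  59  67  73  75  77  77  80  80  80  78  74  79  98 131 159 168]
168 [ 77  77  72  64  61  60  62  69  74  78  80  83  84  84  86  85  80  84 103 136 161 167]
169 [ 79  78  77  69  65  65  66  72  79  85  92  94  96  97  98  93  85  87 108 139 163 169]
170 [ 77  79  77  71  69  65  68  79  91  98 102 103 104 101  98  93  86  86 111 144 164 169]
171 [ 77  76  79  74  71  69  69  74  87  95  99 100  96  95  92  85  86  90 112 14
[... 1890 characters left out ...]

192 [ 81  76  77  75  79  80  81  85  87  87  88  91  97 110 117 122 120 124 124 126 128 131]
193 [ 96  92  89  86  91  98 102 103 105 107 108 111 116 121 126 128 129 131 134 136 141 143]
194 [112 111 108 104 109 113 118 123 122 124 127 130 133 135 138 139 142 143 144 143 147 151]
195 [120 125 120 119 122 126 133 135 137 140 143 146 144 146 144 140 139 139 138 135 138 144]
196 [110 119 118 120 126 138 143 149 151 152 155 152 148 139 129 121 114 114 114 110 112 117]
0 0.029 [353.03993561 167.72280363]
0 0.075 [352.54515182 182.26867529]
0.004 0.029 [352.53327408 166.96025483]
0.004 0.075 [352.05258019 181.48964565]
0.01 0.029 [351.77806858 165.82363599]
0.01 0.075 [351.31825864 180.32827498]
```

Run:
```python
from h import *
np.set_printoptions(linewidth=200)
d=cam('side')
for f in("side0","s4"):
    I=cv2.imread(f"pics/{f}.png").astype(float).mean(2)
    if f=="s4":
        for v in range(184,198): print(v,I[v,340:366].astype(int))
    w=np.clip(100-I[187:194,346:360],0,None)
    v,u=np.mgrid[187:194,346:360]; c=(w*u).sum()/w.sum(),(w*v).sum()/w.sum()
    print(f,c,ray(d,*c,.061))
```

```text
side0 (np.float64(351.95886889460155), np.float64(190.57069408740355)) [0.64804611 0.13184223 0.061     ]
184 [184 180 181 180 181 176 171 156 158 164 165 165 173 175 176 178 177 181 176 171 171 178 183 187 189 186]
185 [187 186 182 188 188 188 181 181 177 176 173 175 176 174 172 168 166 161 162 156 160 172 181 185 190 186]
186 [184 186 187 183 180 185 178 177 172 169 168 165 161 160 159 156 154 152 152 154 150 160 172 182 189 187]
187 [176 179 177 172 169 165 160 160 157 158 152 152 148 153 150 149 150 148 149 150 153 155 162 176 182 188]
188 [167 161 159 157 157 152 152 148 148 144 138 140 140 136 145 149 147 146 150 148 146 149 152 167 179 183]
189 [150 150 154 150 151 147 148 145 142 134 125 119 120 122 131 137 144 142 148 146 147 147 153 158 170 185]
190 [151 152 151 151 146 146 146 143 134 113 109 101 100  95 113 125 144 146 148 144 146 146 147 151 166 176]
191 [143 149 151 144 149 149 146 144 126 114 106 104  95  98 104 123 142 146 145 147 150 150 152 152 158 167]
192 [129 148 147 145 145 146 148 142 137 117 115 117 116 110 118 134 145 148 144 147 148 146 145 143 147 153]
193 [122 139 149 147 148 144 146 143 141 135 132 132 129 133 138 143 142 142 139 136 137 135 135 135 128 134]
194 [104 136 147 147 147 146 147 144 149 143 143 140 141 136 134 138 137 127 129 122 114 112 110  99 106 112]
195 [ 91 121 146 145 149 148 145 143 140 139 140 132 129 124 124 114 109 105  98  96  90  86  84  83  84 102]
196 [ 71 107 132 144 141 139 137 127 123 116 116 109 105  96  94  90  86  83  92  92  91  82  73  77  84 101]
197 [ 64  84 105 118 123 117 110 103 101  91  94  86  80  84  75  69  78  93 109 120 117 107  85  72  85 103]
s4 (np.float64(352.6060606060606), np.float64(190.57575757575754)) [0.64974139 0.13126484 0.061     ]
```

Request:
drive_tool(
  moves=[
    [[0.005, 0, 0.008], [-0.0025, -0.001, 0.022], 0.02],
    [[0, 0, 0], [0, 0, 0.005], 0.02],
    [[0, 0, 0], [0, 0, 0.005], 0.02],
    [[0, 0, 0], [0, 0, 0], 0.02],
  ],
)

```text
time: 18.3
eef_pos: [0.6462, 0.1258, 0.1367]
tcp_rot: [0.708, 0.707, -0.004, -0.001]
contact_force: [-8.7, -1.3, 14.5]
opening: 0.357
finger_force: 57.4
```

```bash
python3 -c "
from h import *
plan([.648,.128,.092],0);print(ctrl.get_state()['wrist_torque'])"
```

```text
t18.30 pos [0.6462 0.1258 0.1367] yang -0.1 op 0.030 F [-8.7 -1.3 14.5] q1 0.04 q6 0.04
 turn [-0.007  0.004 -0.002] shift [0.0022 0.0018 0.0447] shift before turn [0.0024 0.0021 0.0447]
[-0.37261872  1.86120084  0.0561959 ]
```

Request:
drive_tool(
  moves=[
    [[0, 0, 0], [0, 0, -0.008], 0.02],
    [[0, 0, 0], [0, 0, 0], 0.02],
    [[0, 0, 0], [0, 0, 0], 0.02],
  ],
)

```text
time: 18.68
eef_pos: [0.6463, 0.1262, 0.14]
tcp_rot: [0.708, 0.706, -0.002, -0.001]
contact_force: [-0.7, 1.1, -1.9]
opening: 0.354
finger_force: 55.8
```

Run:
```python
from h import *
np.set_printoptions(linewidth=200)
plan([.6485,.1317,.092],0)
F=[cam('side')['image'].astype(float) for _ in range(5)]
d=cam('side');I=np.mean(F,0);s=ctrl.get_state()['eef_pos']; print(s)
for v in range(170,198): print(v,I.mean(2)[v,342:364].astype(int))
for dz in(.029,.05,.075): print(dz,proj(d,s+[0,0,-dz]))
cv2.imwrite('pics/s8.png',cv2.resize(cv2.convertScaleAbs(I[144:214,317:387,::-1],alpha=1.4),(560,560),interpolation=3))
```

```text
t18.68 pos [0.6463 0.1262 0.14  ] yang -0.1 op 0.030 F [-0.7  1.1 -1.9] q1 0.04 q6 0.04
 turn [-0.005  0.002 -0.002] shift [0.0055 0.0022 0.048 ] shift before turn [0.0057 0.0024 0.048 ]
[0.64668673 0.12618569 0.14078221]
170 [ 39  21  21  32  48  59  54  59  72  74  74  75  79  78  79  77  62  47  50  64  76 108]
171 [ 48  27  22  32  49  56  55  63  71  75  75  77  79  79  82  78  66  48  56  81 110 140]
172 [ 58  39  26  30  48  55  55  63  70  73  75  79  80  83  80  78  65  49  64 101 138 159]
173 [ 71  57  42  39  49  56  56  65  74  75  77  79  80  83  81  78  65  56  81 121 154 166]
174 [ 81  71  57  50  54  53  58  66  71  74  77  80  82  82  80  79  73  76 100 138 161 170]
175 [ 82  78  72  64  59  57  58  67  74  77  78  79  82  81  79  78  76  85 115 149 166 169]
176 [ 86  84  79  71  63  61  63  70  75  76  80  85  87  86  86  82  76  89 123 157 168 169]
177 [ 85  85  83  74  66  67  68  74  81  87  91  96 102 101  98  91  84  95 127 158 171 170]
178 [ 83  85  83  76  71  69  70  80  91  98 100 104 107 108  99  93  89 108 138 161 168 171]
179 [ 83  89  89  86  79  77  73
[... 1154 characters left out ...]
96 111 118 118 121 122 122 122 127]
192 [ 76  76  77  77  77  75  71  67  70  72  77  84  96 108 117 122 123 125 127 126 128 131]
193 [ 79  83  82  79  76  77  74  78  82  91 100 105 115 123 124 128 129 131 132 137 140 143]
194 [ 85  91  94  90  87  87  91  95 106 114 123 129 132 134 138 141 140 141 143 144 147 153]
195 [ 97 109 113 110 108 111 116 122 132 137 142 144 146 147 143 141 139 139 138 138 137 145]
196 [101 115 119 118 124 133 141 145 150 154 156 153 147 140 131 123 116 115 115 112 112 118]
197 [ 89 102 103 105 113 132 149 157 160 158 157 146 131 117 107  95  90  92  91  89  87  90]
0.029 [352.70865545 176.19362898]
0.05 [352.4863771  182.74302673]
0.075 [352.22841393 190.34387249]
```

View pics/s8.png

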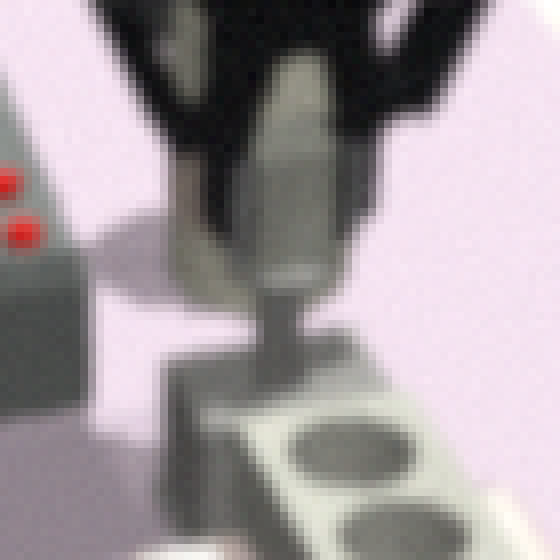

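Request:
drive_tool(
  moves=[
    [[-0.004, 0, 0], [0.005, 0.003, 0], 0.02],
    [[0, 0, 0], [0, 0, 0], 0.02],
    [[0, 0, 0], [0, 0, 0.004], 0.02],
    [[0, 0, 0], [0, 0, 0.003], 0.02],
    [[0, 0, 0], [0, 0, 0], 0.02],
  ],
)

```text
time: 19.6
eef_pos: [0.6494, 0.1311, 0.1335]
tcp_rot: [0.708, 0.706, -0.001, 0.001]
contact_force: [-0.2, -0.3, -1.4]
opening: 0.352
finger_force: 55.7
```

```bash
python3 -c "
from h import *
plan([.6485,.1317,.092],0);print(ctrl.get_state()['wrist_torque'])"
```

```text
t19.60 pos [0.6494 0.1311 0.1335] yang -0.1 op 0.030 F [-0.2 -0.3 -1.4] q1 0.05 q6 0.05
 turn [-0.     0.002 -0.002] shift [ 0.0006 -0.0009  0.0415] shift before turn [ 0.0007 -0.0009  0.0415]
[ 0.02576417  0.08885972 -0.00150125]
```

It's in the hole with no contact force, so I'll keep sliding down.

Request:
drive_tool(
  moves=[
    [[0, 0, 0], [0, 0, 0.006], 0.02],
    [[0, 0, 0], [0, 0, 0.006], 0.02],
    [[0, 0, 0], [0, 0, 0], 0.02],
  ],
)

```text
time: 19.98
eef_pos: [0.6492, 0.1308, 0.1208]
tcp_rot: [0.708, 0.706, -0.001, 0.001]
contact_force: [-0.2, -2.1, -3.3]
opening: 0.354
finger_force: 55.6
```

```bash
python3 -c "
from h import *
plan([.6485,.1317,.092],0);print(ctrl.get_state()['wrist_torque'])"
```

```text
t19.98 pos [0.6492 0.1308 0.1208] yang -0.1 op 0.030 F [-0.2 -2.1 -3.3] q1 0.05 q6 0.05
 turn [-0.001  0.003 -0.002] shift [ 0.0009 -0.0007  0.0288] shift before turn [ 0.001  -0.0007  0.0288]
[-0.4017938   0.15066187 -0.03341614]
```

Request:
drive_tool(
  moves=[
    [[0, 0, 0], [-0.0007, 0, 0.006], 0.02],
    [[0, 0, 0], [0, 0, 0.006], 0.02],
    [[0, 0, 0], [0, 0, 0], 0.02],
  ],
)

```text
time: 20.35
eef_pos: [0.6494, 0.1305, 0.109]
tcp_rot: [0.708, 0.706, -0.001, 0.001]
contact_force: [-0.9, -0.8, -3.9]
opening: 0.354
finger_force: 55.6
```

Request:
drive_tool(
  moves=[
    [[0, 0, 0], [0, 0, 0.005], 0.02],
    [[0, 0, 0], [0, 0, 0.005], 0.02],
    [[0, 0, 0], [0, 0, 0], 0.02],
  ],
)

```text
time: 20.72
eef_pos: [0.6495, 0.1304, 0.0992]
tcp_rot: [0.708, 0.706, -0.001, 0.001]
contact_force: [-1.7, -2.2, -3.1]
opening: 0.354
finger_force: 55.6
```

Request:
drive_tool(
  moves=[
    [[0, 0, 0], [-0.0005, 0, 0.004], 0.02],
    [[0, 0, 0], [0, 0, 0.003], 0.02],
    [[0, 0, 0], [0, 0, 0.002], 0.02],
    [[0, 0, 0], [0, 0, 0], 0.02],
  ],
)

```text
time: 21.22
eef_pos: [0.6497, 0.1302, 0.0921]
tcp_rot: [0.708, 0.706, -0.001, 0.001]
contact_force: [-5.7, -0.7, 3.9]
opening: 0.352
finger_force: 57.0
```

```bash
python3 -c "
from h import *
plan([.6485,.1317,.092],0);print(ctrl.get_state()['wrist_torque'])"
```

```text
t21.23 pos [0.6497 0.1302 0.0921] yang -0.1 op 0.030 F [-5.7 -0.7  3.9] q1 0.05 q6 0.05
 turn [-0.     0.002 -0.002] shift [ 0.0015 -0.0012  0.0001] shift before turn [ 0.0015 -0.0012  0.0001]
[-0.26093728  1.0694896  -0.02752697]
```

Request:
drive_tool(
  moves=[
    [[0, 0, 0], [0, 0, 0.0015], 0.02],
    [[0, 0, 0], [0, 0, 0], 0.02],
    [[0, 0, 0], [0, 0, 0], 0.06],
    [[0, 0, 0], [0, 0, 0], 0.06],
    [[0, 0, 0], [0, 0, 0], 0.06],
  ],
)

```text
time: 21.85
eef_pos: [0.6505, 0.13, 0.0898]
tcp_rot: [0.708, 0.706, 0.0, 0.002]
contact_force: [-0.1, -0.6, 0.1]
opening: 0.702
finger_force: 0.0
```

Request:
drive_tool(
  moves=[
    [[0, 0, 0], [0, 0, -0.03], 0.06],
    [[0, 0, 0], [0, 0, -0.05], 0.06],
    [[0, 0, 0], [0, -0.06, -0.03], 0.06],
    [[0, 0, 0], [0, -0.06, 0], 0.06],
    [[0, 0, 0], [0, 0, 0], 0.06],
  ],
)

```text
time: 22.48
eef_pos: [0.5288, 0.1307, 0.1952]
tcp_rot: [0.707, 0.707, -0.002, -0.001]
contact_force: [1.3, 0.3, 0.2]
opening: 0.7
finger_force: 0.0
```

Run:
```python
from h import *
plan([.4438,-.1187,.2],20.5)
d=cam('side');c=cam('top');save(c,'pics/t9.png')
f=lambda a:cv2.convertScaleAbs(a[:,:,::-1],alpha=1.4)
cv2.imwrite('pics/s9.png',np.hstack([cv2.resize(f(d['image'][150:220,317:387]),(400,400),interpolation=3),cv2.resize(f(c['image'][145:205,210:270]),(400,400),interpolation=3)]))
```

```text
t22.48 pos [0.5288 0.1307 0.1952] yang -0.1 op 0.060 F [1.3 0.3 0.2] q1 0.06 q6 0.06
 turn [-0.005  0.002 -0.359] shift [-0.2039 -0.167  -0.0048] shift before turn [-0.2495 -0.0847 -0.0039]
```

View pics/s9.png

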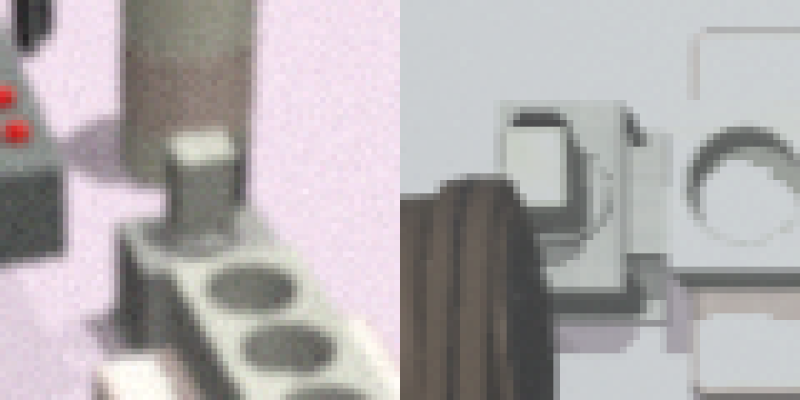

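Pin is seated with its flange on the clevis (side crop (203,235)), and the black button shows proud at top crop (540,118). Next, the vials; a carrier may have been knocked, so I'll measure them again.

```bash
cat >> h.py <<'E'
def caps():
    c=cam("top");g=c["image"].astype(int).max(2);m=np.zeros(g.shape,bool);m[195:300,318:470]=g[195:300,318:470]<62
    for b in blobs(m,100):
        if b[0]<260: print(b[0],np.round(b[1],1),b[2],np.round(ray(c,*b[1],.083),4))
    return c
E
python3 - <<'E'
from h import *
c=caps();d=cam('side');print(proj(d,[.649,.131,.115]))
I=c["image"]
for v,u in((172,262),(172,282),(172,302),(172,322)):
    g=I[v-12:v+13,u-12:u+13].astype(int).max(2); print(v,u,g[12],)
E
```

```text
[352.95324799 174.10079273]
172 262 [135 150 138 102  76 114 149 150 150 150 150 151 151 151 150 149 147 136
 115 115 127 145 134  89 108]
172 282 [127 145 134  89 108 148 151 151 152 151 151 151 151 152 151 151 150 137
 119 116 124 144 126 102 136]
172 302 [124 144 126 102 136 152 151 151 151 152 151 151 152 152 152 150 138 121
 117 104 121 149 137 136 151]
172 322 [121 149 137 136 151 151 151 152 152 151 151 151 151 151 150 137 117 117
 107  99 129 138 104  75  60]
```

```bash
sed -i 's/<62/<0.5*np.percentile(g,75)/' h.py
python3 - <<'E'
from h import *
c=caps();g=c["image"].max(2);print(np.percentile(g,75))
cv2.imwrite('pics/t10.png',cv2.resize(cv2.convertScaleAbs(c['image'][190:300,210:450,::-1],alpha=1.4),(800,367),interpolation=3))
E
```

```text
185 [413.9 223.9] [407, 217, 15, 15] [ 0.517  -0.3047  0.083 ]
186 [436.6 233.3] [429, 226, 16, 15] [ 0.4936 -0.3592  0.083 ]
172 [360.3 246.2] [353, 239, 15, 15] [ 0.465 -0.174  0.083]
170 [337.3 255.3] [330, 248, 15, 15] [ 0.4439 -0.1183  0.083 ]
194 [393.5 275. ] [386, 268, 16, 15] [ 0.3947 -0.2524  0.083 ]
150.0
```

View pics/t10.png

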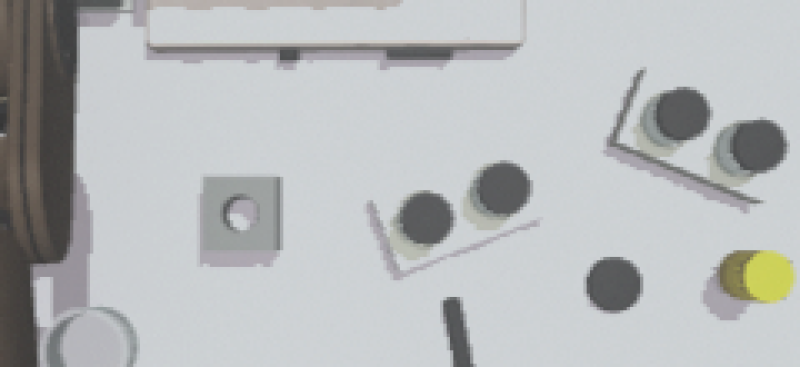

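All four vials are unmoved, and the wells match. I'll start with the vial at (.444,-.118).

Request:
drive_tool(
  moves=[
    [[-0.002, 0, -0.18], [0, 0, 0], 0.075],
    [[0, 0, -0.179], [0, 0, 0], 0.075],
    [[0, 0, 0], [-0.041, -0.0335, 0], 0.075],
    [[0, 0, 0], [-0.041, -0.0335, 0], 0.075],
    [[0, 0, 0], [-0.041, -0.0335, 0], 0.075],
  ],
)

```text
time: 23.35
eef_pos: [0.4837, -0.0218, 0.1983]
tcp_rot: [0.57, 0.822, 0.0, 0.003]
contact_force: [1.0, -0.3, 0.0]
opening: 0.879
finger_force: 0.0
```

Request:
drive_tool(
  moves=[
    [[0, 0, 0], [-0.041, -0.0335, 0.02], 0.075],
    [[0, 0, 0], [-0.041, -0.0335, 0.02], 0.075],
    [[0, 0, 0], [0, 0, 0], 0.075],
    [[0, 0, 0], [0, 0, 0], 0.075],
  ],
  grip_force=35,
)

```text
time: 23.85
eef_pos: [0.4498, -0.121, 0.1583]
tcp_rot: [0.571, 0.821, 0.0, 0.002]
contact_force: [-0.6, 1.2, 0.3]
opening: 0.878
finger_force: 0.0
```

```bash
python3 -c "
from h import *
plan([.4439,-.1183,.065],20.5)"
```

```text
t23.85 pos [ 0.4498 -0.121   0.1583] yang 20.4 op 0.075 F [-0.6  1.2  0.3] q1 -0.48 q6 -0.84
 turn [ 0.003  0.003 -0.002] shift [ 0.0046 -0.0046  0.0933] shift before turn [ 0.0049 -0.0048  0.0933]
```

Request:
drive_tool(
  moves=[
    [[0.002, 0.002, 0], [0.0046, -0.0046, 0.03], 0.075],
    [[0, 0, 0], [0, 0, 0.032], 0.075],
    [[0, 0, 0], [0, 0, 0.031], 0.075],
    [[0, 0, 0], [0, 0, 0], 0.03],
    [[0, 0, 0], [0, 0, 0], 0.03],
  ],
)

```text
time: 24.48
eef_pos: [0.4444, -0.1176, 0.0662]
tcp_rot: [0.57, 0.822, -0.0, 0.002]
contact_force: [0.1, -0.4, -0.7]
opening: 0.464
finger_force: 0.0
```

Request:
drive_tool(
  moves=[
    [[0, 0, 0], [0, 0, 0], 0.03],
    [[0, 0, 0], [0, 0, 0], 0.03],
    [[0, 0, 0], [0, 0, 0], 0.03],
  ],
)

```text
time: 24.85
eef_pos: [0.4443, -0.1182, 0.0665]
tcp_rot: [0.57, 0.821, 0.0, 0.002]
contact_force: [-0.1, 2.8, 5.8]
opening: 0.434
finger_force: 35.5
```

```bash
python3 -c "
from h import *
plan([.4439,-.1183,.065],20.5);print(ctrl.get_state()['finger_force'])"
```

```text
t24.85 pos [ 0.4443 -0.1182  0.0665] yang 20.4 op 0.037 F [-0.1  2.8  5.8] q1 -0.48 q6 -0.84
 turn [ 0.003  0.003 -0.001] shift [-0.     -0.0004  0.0015] shift before turn [ 0.     -0.0004  0.0015]
35.517194867134094
```

Request:
drive_tool(
  moves=[
    [[0, 0, 0], [0, 0, -0.035], 0.03],
    [[0, 0, 0], [0, 0, -0.05], 0.03],
    [[0, 0, 0], [0, 0, -0.05], 0.03],
    [[0, 0, 0.18], [0, 0, 0], 0.03],
    [[0, 0, 0.178], [0, 0, 0], 0.03],
  ],
)

```text
time: 25.48
eef_pos: [0.4427, -0.1178, 0.2004]
tcp_rot: [0.71, 0.705, -0.0, 0.001]
contact_force: [0.1, 0.1, -2.0]
opening: 0.434
finger_force: 36.2
```

```bash
python3 -c "
from h import *
plan([.6465,.062,.2],0)"
```

```text
t25.48 pos [ 0.4427 -0.1178  0.2004] yang -0.4 op 0.037 F [ 0.1  0.1 -2. ] q1 -0.48 q6 -0.47
 turn [ 0.001  0.002 -0.007] shift [0.1798 0.2038 0.0004] shift before turn [0.1812 0.2026 0.0003]
```

Request:
drive_tool(
  moves=[
    [[0, 0, -0.006], [0.036, 0.0405, 0], 0.03],
    [[0, 0, 0], [0.036, 0.0405, 0], 0.03],
    [[0, 0, 0], [0.036, 0.0405, 0], 0.03],
    [[0, 0, 0], [0.036, 0.0405, 0], 0.03],
    [[0, 0, 0], [0.036, 0.0405, 0], 0.03],
  ],
)

```text
time: 26.1
eef_pos: [0.6453, 0.0642, 0.1989]
tcp_rot: [0.705, 0.709, -0.001, 0.0]
contact_force: [0.7, 0.7, 0.1]
opening: 0.435
finger_force: 36.2
```

Request:
drive_tool(
  moves=[
    [[0, 0, 0], [0, 0, 0.03], 0.03],
    [[0, 0, 0], [0, 0, 0.02], 0.03],
    [[0, 0, 0], [0, 0, 0], 0.03],
    [[0, 0, 0], [0, 0, 0], 0.03],
  ],
)

```text
time: 26.6
eef_pos: [0.6447, 0.0625, 0.1504]
tcp_rot: [0.706, 0.709, -0.0, 0.001]
contact_force: [0.1, 0.7, -0.7]
opening: 0.435
finger_force: 36.3
```

Run:
```python
from h import *
plan([.6465,.062,.1085],0)
d=cam('side');s=ctrl.get_state()['eef_pos'];u,v=np.int32(proj(d,s-[0,0,.06]));print(u,v)
cv2.imwrite('pics/s11.png',cv2.resize(cv2.convertScaleAbs(d['image'][v-40:v+40,u-40:u+40,::-1],alpha=1.4),(560,560),interpolation=3))
```

```text
t26.60 pos [0.6447 0.0625 0.1504] yang 0.2 op 0.037 F [ 0.1  0.7 -0.7] q1 -0.06 q6 -0.06
 turn [0.001 0.001 0.004] shift [-0.0005  0.0018  0.0419] shift before turn [-0.0004  0.0017  0.0419]
360 195
```

View pics/s11.png

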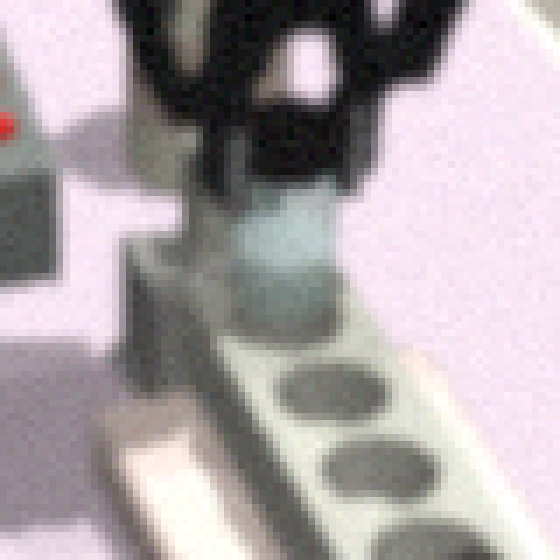

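The vial (glass at crop (287,235)) hangs over pocket 4, whose front rim shows below it at (285,342). Lowering.

Request:
drive_tool(
  moves=[
    [[0, 0, 0.004], [-0.0005, 0.0015, 0.01], 0.03],
    [[0, 0, 0], [0, 0, 0.006], 0.03],
    [[0, 0, 0], [0, 0, 0.005], 0.03],
    [[0, 0, 0], [0, 0, 0], 0.03],
  ],
)

```text
time: 27.15
eef_pos: [0.646, 0.0627, 0.128]
tcp_rot: [0.707, 0.707, -0.0, 0.0]
contact_force: [-1.1, 0.2, -0.9]
opening: 0.435
finger_force: 36.3
```

Request:
drive_tool(
  moves=[
    [[0, 0, 0], [0, 0, 0.006], 0.03],
    [[0, 0, 0], [0, 0, 0], 0.03],
  ],
)

```text
time: 27.4
eef_pos: [0.646, 0.0626, 0.1221]
tcp_rot: [0.707, 0.707, -0.0, 0.0]
contact_force: [-0.1, -0.7, -2.3]
opening: 0.437
finger_force: 36.4
```

Request:
drive_tool(
  moves=[
    [[0, 0, 0], [0, 0, 0.006], 0.03],
    [[0, 0, 0], [0, 0, 0.005], 0.03],
    [[0, 0, 0], [0, 0, 0.003], 0.03],
    [[0, 0, 0], [0, 0, 0], 0.03],
  ],
)

```text
time: 27.9
eef_pos: [0.6462, 0.0626, 0.1086]
tcp_rot: [0.707, 0.707, -0.0, 0.0]
contact_force: [-0.7, 0.4, -0.3]
opening: 0.436
finger_force: 36.6
```

```bash
python3 -c "
from h import *
plan([.646,.0626,.1085],0)"
```

```text
t27.90 pos [0.6462 0.0626 0.1086] yang 0.1 op 0.037 F [-0.7  0.4 -0.3] q1 -0.06 q6 -0.06
 turn [0.    0.001 0.001] shift [ 0.     -0.0002  0.0001] shift before turn [ 0.     -0.0002  0.0001]
```

Request:
drive_tool(
  moves=[
    [[0, 0, 0], [0, 0, 0.001], 0.03],
    [[0, 0, 0], [0, 0, 0], 0.075],
    [[0, 0, 0], [0, 0, 0], 0.075],
    [[0, 0, 0], [0, 0, -0.04], 0.075],
    [[0, 0, 0], [0, 0, -0.05], 0.075],
  ],
)

```text
time: 28.52
eef_pos: [0.6451, 0.0626, 0.1966]
tcp_rot: [0.707, 0.707, -0.002, -0.001]
contact_force: [0.0, 0.4, 0.7]
opening: 0.874
finger_force: 0.0
```

```bash
python3 -c "
from h import *
caps();plan([.465,-.174,.17],20.5)"
```

```text
184 [413.9 223.9] [407, 217, 15, 15] [ 0.517  -0.3047  0.083 ]
187 [436.6 233.3] [429, 226, 16, 15] [ 0.4936 -0.3591  0.083 ]
174 [360.3 246.5] [353, 240, 15, 14] [ 0.4641 -0.1739  0.083 ]
194 [393.5 275. ] [386, 268, 16, 15] [ 0.3947 -0.2524  0.083 ]
t28.57 pos [0.6495 0.0626 0.207 ] yang 0.1 op 0.075 F [3.2 0.4 5.3] q1 -0.06 q6 -0.06
 turn [ 0.011  0.004 -0.357] shift [-0.157  -0.2557  0.037 ] shift before turn [-0.2363 -0.1852  0.0352]
```

Request:
drive_tool(
  moves=[
    [[0, 0, -0.179], [0, 0, 0], 0.075],
    [[0, 0, -0.178], [0, 0, 0], 0.075],
    [[0, 0, 0], [-0.0315, -0.05, 0], 0.075],
    [[0, 0, 0], [-0.0315, -0.05, 0], 0.075],
    [[0, 0, 0], [-0.0315, -0.05, 0], 0.075],
  ],
)

```text
time: 29.2
eef_pos: [0.5378, -0.0796, 0.1977]
tcp_rot: [0.57, 0.822, -0.0, 0.001]
contact_force: [1.6, -1.1, 0.6]
opening: 0.877
finger_force: 0.0
```

Request:
drive_tool(
  moves=[
    [[0, 0, 0], [-0.0315, -0.05, 0.02], 0.075],
    [[0, 0, 0], [-0.0315, -0.05, 0.02], 0.075],
    [[0, 0, 0], [0, 0, 0], 0.075],
    [[0, 0, 0], [0, 0, 0], 0.075],
  ],
)

```text
time: 29.7
eef_pos: [0.4676, -0.1727, 0.1582]
tcp_rot: [0.57, 0.821, -0.0, 0.001]
contact_force: [0.0, -0.2, 0.5]
opening: 0.876
finger_force: 0.0
```

```bash
python3 -c "
from h import *
plan([.4643,-.174,.066],20.5)"
```

```text
t29.70 pos [ 0.4676 -0.1727  0.1582] yang 20.5 op 0.075 F [ 0.  -0.2  0.5] q1 -0.56 q6 -0.91
 turn [ 0.001  0.002 -0.001] shift [-0.0001 -0.0035  0.0922] shift before turn [ 0.0001 -0.0036  0.0922]
```

Request:
drive_tool(
  moves=[
    [[0, 0, 0], [0, -0.0035, 0.03], 0.075],
    [[0, 0, 0], [0, 0, 0.032], 0.075],
    [[0, 0, 0], [0, 0, 0.03], 0.075],
    [[0, 0, 0], [0, 0, 0], 0.075],
    [[0, 0, 0], [0, 0, 0], 0.03],
  ],
)

```text
time: 30.32
eef_pos: [0.4655, -0.1737, 0.0673]
tcp_rot: [0.569, 0.822, -0.0, 0.002]
contact_force: [0.5, -0.6, 0.1]
opening: 0.685
finger_force: 0.0
```

Request:
drive_tool(
  moves=[
    [[0, 0, 0], [0, 0, 0], 0.03],
    [[0, 0, 0], [0, 0, 0], 0.03],
    [[0, 0, 0], [0, 0, 0], 0.03],
    [[0, 0, 0], [0, 0, 0], 0.03],
  ],
)

```text
time: 30.82
eef_pos: [0.4653, -0.1744, 0.0678]
tcp_rot: [0.57, 0.822, 0.0, 0.002]
contact_force: [-1.0, 1.3, 6.5]
opening: 0.431
finger_force: 35.1
```

Request:
drive_tool(
  moves=[
    [[0, 0, 0], [0, 0, -0.035], 0.03],
    [[0, 0, 0], [0, 0, -0.05], 0.03],
    [[0, 0, 0], [0, 0, -0.048], 0.03],
    [[0, 0, 0.18], [0, 0, 0], 0.03],
    [[0, 0, 0.178], [0, 0, 0], 0.03],
  ],
)

```text
time: 31.45
eef_pos: [0.4639, -0.1738, 0.1998]
tcp_rot: [0.709, 0.705, -0.0, 0.001]
contact_force: [-0.6, 0.6, -0.7]
opening: 0.434
finger_force: 35.7
```

```bash
python3 -c "
from h import *
plan([.6458,.0146,.2],0)"
```

```text
t31.45 pos [ 0.4639 -0.1738  0.1998] yang -0.3 op 0.037 F [-0.6  0.6 -0.7] q1 -0.56 q6 -0.56
 turn [ 0.002  0.002 -0.006] shift [ 0.1884  0.1819 -0.0002] shift before turn [ 0.1895  0.1807 -0.0003]
```

Request:
drive_tool(
  moves=[
    [[0.001, 0.002, -0.005], [0.0375, 0.0364, 0], 0.03],
    [[0, 0, 0], [0.0375, 0.0364, 0], 0.03],
    [[0, 0, 0], [0.0375, 0.0364, 0], 0.03],
    [[0, 0, 0], [0.0375, 0.0364, 0], 0.03],
    [[0, 0, 0], [0.0375, 0.0364, 0], 0.03],
  ],
)

```text
time: 32.08
eef_pos: [0.6459, 0.0158, 0.1984]
tcp_rot: [0.705, 0.709, -0.0, -0.001]
contact_force: [-0.1, -1.7, -0.7]
opening: 0.434
finger_force: 35.8
```

Request:
drive_tool(
  moves=[
    [[0, 0, 0], [0, 0, 0.03], 0.03],
    [[0, 0, 0], [0, 0, 0.02], 0.03],
    [[0, 0, 0], [0, 0, 0], 0.03],
    [[0, 0, 0], [0, 0, 0], 0.03],
  ],
)

```text
time: 32.58
eef_pos: [0.6453, 0.0139, 0.1496]
tcp_rot: [0.706, 0.709, 0.0, -0.0]
contact_force: [0.2, 0.4, -0.8]
opening: 0.436
finger_force: 36.1
```

```bash
python3 -c "
from h import *
plan([.6457,.0146,.1098],0)"
```

```text
t32.58 pos [0.6453 0.0139 0.1496] yang 0.2 op 0.037 F [ 0.2  0.4 -0.8] q1 -0.14 q6 -0.14
 turn [ 0.    -0.001  0.004] shift [0.0007 0.0004 0.0398] shift before turn [0.0007 0.0004 0.0398]
```

Request:
drive_tool(
  moves=[
    [[0, 0, 0.004], [0.0007, 0.0004, 0.01], 0.03],
    [[0, 0, 0], [0, 0, 0.006], 0.03],
    [[0, 0, 0], [0, 0, 0.005], 0.03],
    [[0, 0, 0], [0, 0, 0.005], 0.03],
    [[0, 0, 0], [0, 0, 0], 0.03],
  ],
)

```text
time: 33.2
eef_pos: [0.6458, 0.0153, 0.1225]
tcp_rot: [0.707, 0.707, 0.0, -0.0]
contact_force: [2.0, -0.2, -3.1]
opening: 0.434
finger_force: 35.8
```

Request:
drive_tool(
  moves=[
    [[0, 0, 0], [0, 0, 0.006], 0.03],
    [[0, 0, 0], [0, 0, 0.005], 0.03],
    [[0, 0, 0], [0, 0, 0.002], 0.03],
    [[0, 0, 0], [0, 0, 0], 0.03],
  ],
)

```text
time: 33.7
eef_pos: [0.6458, 0.0153, 0.1099]
tcp_rot: [0.707, 0.707, 0.0, -0.0]
contact_force: [3.4, -0.3, -0.7]
opening: 0.436
finger_force: 36.0
```

```bash
python3 -c "
from h import *
plan([.6457,.0146,.1098],0)"
```

```text
t33.70 pos [0.6458 0.0153 0.1099] yang 0.1 op 0.037 F [ 3.4 -0.3 -0.7] q1 -0.13 q6 -0.14
 turn [ 0.    -0.001  0.001] shift [-0.0007 -0.0001  0.0001] shift before turn [-0.0007 -0.0001  0.0001]
```

Request:
drive_tool(
  moves=[
    [[0, 0, 0], [-0.0005, 0.001, 0.001], 0.03],
    [[0, 0, 0], [0, 0, 0], 0.075],
    [[0, 0, 0], [0, 0, 0], 0.075],
    [[0, 0, 0], [0, 0, -0.04], 0.075],
    [[0, 0, 0], [0, 0, -0.05], 0.075],
  ],
)

```text
time: 34.33
eef_pos: [0.645, 0.0148, 0.1974]
tcp_rot: [0.707, 0.707, -0.002, -0.003]
contact_force: [0.7, -0.7, 0.1]
opening: 0.88
finger_force: 0.0
```

Request:
drive_tool(
  moves=[
    [[0, 0, 0.17], [0, 0, 0], 0.075],
    [[0, 0, 0.17], [0, 0, 0], 0.075],
    [[0, 0, 0.06], [0, 0, 0], 0.075],
    [[0, 0, 0], [0, 0, 0], 0.075],
  ],
)

```text
time: 34.83
eef_pos: [0.6462, 0.0147, 0.1984]
tcp_rot: [0.833, 0.553, -0.0, -0.001]
contact_force: [0.1, 0.1, -0.3]
opening: 0.875
finger_force: 0.0
```

```bash
python3 -c "
from h import *
caps();plan([.517,-.3047,.17],-23.2)"
```

```text
185 [413.9 223.9] [407, 217, 15, 15] [ 0.517  -0.3047  0.083 ]
186 [436.6 233.3] [429, 226, 16, 15] [ 0.4936 -0.3592  0.083 ]
194 [393.5 275. ] [386, 268, 16, 15] [ 0.3947 -0.2524  0.083 ]
t34.88 pos [0.6463 0.0147 0.1985] yang -22.8 op 0.075 F [0.4 0.6 0.3] q1 -0.13 q6 0.26
 turn [-0.002 -0.     0.007] shift [-0.3445  0.007   0.0285] shift before turn [-0.3446  0.0047  0.0284]
```

Request:
drive_tool(
  moves=[
    [[0, 0, 0.006], [-0.057, 0.001, 0], 0.075],
    [[0, 0, 0], [-0.058, 0.001, 0], 0.075],
    [[0, 0, 0], [-0.058, 0.001, 0], 0.075],
    [[0, 0, 0], [-0.058, 0.001, 0], 0.075],
    [[0, 0, 0], [-0.057, 0.001, 0.02], 0.075],
  ],
)

```text
time: 35.5
eef_pos: [0.5382, -0.2544, 0.1807]
tcp_rot: [0.835, 0.551, 0.001, 0.002]
contact_force: [1.3, 0.6, 0.5]
opening: 0.877
finger_force: 0.0
```

Request:
drive_tool(
  moves=[
    [[0, 0, 0], [-0.057, 0.001, 0.02], 0.075],
    [[0, 0, 0], [0, 0, 0], 0.075],
    [[0, 0, 0], [0, 0, 0], 0.075],
    [[0, 0, 0], [0, 0, 0], 0.075],
  ],
)

```text
time: 36.0
eef_pos: [0.5173, -0.3038, 0.1593]
tcp_rot: [0.834, 0.551, 0.0, -0.0]
contact_force: [0.5, 0.5, 0.2]
opening: 0.88
finger_force: 0.0
```

```bash
python3 -c "
from h import *
plan([.517,-.3045,.066],-23.2)"
```

```text
t36.00 pos [ 0.5173 -0.3038  0.1593] yang -23.1 op 0.075 F [0.5 0.5 0.2] q1 -0.70 q6 -0.30
 turn [-0.    -0.001  0.002] shift [-0.0007  0.      0.0933] shift before turn [-0.0008  0.      0.0933]
```

Request:
drive_tool(
  moves=[
    [[0, 0, 0], [-0.0007, 0, 0.03], 0.075],
    [[0, 0, 0], [0, 0, 0.032], 0.075],
    [[0, 0, 0], [0, 0, 0.031], 0.075],
    [[0, 0, 0], [0, 0, 0], 0.075],
    [[0, 0, 0], [0, 0, 0], 0.03],
  ],
)

```text
time: 36.62
eef_pos: [0.5173, -0.3053, 0.0672]
tcp_rot: [0.834, 0.551, 0.0, 0.0]
contact_force: [-0.8, -1.1, -0.2]
opening: 0.686
finger_force: 0.0
```

Request:
drive_tool(
  moves=[
    [[0, 0, 0], [0, 0, 0], 0.03],
    [[0, 0, 0], [0, 0, 0], 0.03],
    [[0, 0, 0], [0, 0, 0], 0.03],
    [[0, 0, 0], [0, 0, 0], 0.03],
  ],
)

```text
time: 37.12
eef_pos: [0.5174, -0.3061, 0.0679]
tcp_rot: [0.835, 0.55, 0.001, 0.001]
contact_force: [0.0, 1.1, 7.8]
opening: 0.435
finger_force: 35.0
```

Request:
drive_tool(
  moves=[
    [[0, 0, 0], [0, 0, -0.035], 0.03],
    [[0, 0, 0], [0, 0, -0.05], 0.03],
    [[0, 0, 0], [0, 0, -0.05], 0.03],
    [[0, 0, -0.18], [0, 0, 0], 0.03],
    [[0, 0, -0.18], [0, 0, 0], 0.03],
  ],
)

```text
time: 37.75
eef_pos: [0.5161, -0.3056, 0.2016]
tcp_rot: [0.721, 0.693, 0.0, 0.0]
contact_force: [0.4, 0.2, -2.0]
opening: 0.434
finger_force: 36.5
```

```bash
python3 -c "
from h import *
plan([.6455,-.033,.2],0)"
```

```text
t37.75 pos [ 0.5161 -0.3056  0.2016] yang -2.2 op 0.037 F [ 0.4  0.2 -2. ] q1 -0.70 q6 -0.66
 turn [ 0.     0.    -0.039] shift [0.2726 0.1294 0.0016] shift before turn [0.2775 0.1186 0.0016]
```

Request:
drive_tool(
  moves=[
    [[0, 0, -0.038], [0, 0, 0], 0.03],
    [[0, 0, 0], [0.0545, 0.026, 0], 0.03],
    [[0, 0, 0], [0.0545, 0.026, 0], 0.03],
    [[0, 0, 0], [0.0545, 0.026, 0], 0.03],
    [[0, 0, 0], [0.0545, 0.026, 0], 0.03],
  ],
)

```text
time: 38.38
eef_pos: [0.6219, -0.0866, 0.2005]
tcp_rot: [0.71, 0.704, -0.0, -0.001]
contact_force: [0.5, 0.1, -0.6]
opening: 0.439
finger_force: 36.4
```

Request:
drive_tool(
  moves=[
    [[0, 0, 0], [0.0545, 0.026, 0], 0.03],
    [[0, 0, 0], [0, 0, 0], 0.03],
    [[0, 0, 0], [0, 0, 0.03], 0.03],
    [[0, 0, 0], [0, 0, 0.02], 0.03],
    [[0, 0, 0], [0, 0, 0], 0.03],
  ],
)

```text
time: 39.0
eef_pos: [0.646, -0.0344, 0.1477]
tcp_rot: [0.71, 0.704, -0.002, -0.003]
contact_force: [-0.5, 1.0, -1.5]
opening: 0.434
finger_force: 36.4
```

Request:
drive_tool(
  moves=[
    [[0, 0, 0], [0, 0, 0], 0.03],
  ],
)

```text
time: 39.12
eef_pos: [0.6483, -0.0346, 0.1515]
tcp_rot: [0.71, 0.704, 0.0, -0.0]
contact_force: [-0.7, 0.3, -0.5]
opening: 0.437
finger_force: 36.4
```

```bash
python3 -c "
from h import *
plan([.6455,-.033,.1099],0)"
```

```text
t39.12 pos [ 0.6483 -0.0346  0.1515] yang -0.5 op 0.037 F [-0.7  0.3 -0.5] q1 -0.21 q6 -0.20
 turn [ 0.    -0.001 -0.008] shift [ 0.0016 -0.0028  0.0416] shift before turn [ 0.0016 -0.0028  0.0416]
```

Request:
drive_tool(
  moves=[
    [[0, 0, -0.007], [0.0016, -0.0022, 0.005], 0.03],
    [[0, 0, 0], [0, 0, 0], 0.03],
    [[0, 0, 0], [0, 0, 0], 0.03],
  ],
)

```text
time: 39.5
eef_pos: [0.646, -0.0322, 0.1462]
tcp_rot: [0.707, 0.707, 0.0, -0.0]
contact_force: [0.8, -0.7, -1.9]
opening: 0.433
finger_force: 36.4
```

```bash
python3 -c "
from h import *
plan([.6455,-.033,.1099],0)"
```

```text
t39.50 pos [ 0.646  -0.0322  0.1462] yang 0.0 op 0.037 F [ 0.8 -0.7 -1.9] q1 -0.21 q6 -0.21
 turn [-0.    -0.001  0.   ] shift [-0.0008 -0.0005  0.0363] shift before turn [-0.0008 -0.0005  0.0363]
```

Request:
drive_tool(
  moves=[
    [[0, 0, 0], [-0.0005, -0.0003, 0.008], 0.03],
    [[0, 0, 0], [0, 0, 0.006], 0.03],
    [[0, 0, 0], [0, 0, 0.005], 0.03],
    [[0, 0, 0], [0, 0, 0.005], 0.03],
    [[0, 0, 0], [0, 0, 0], 0.03],
  ],
)

```text
time: 40.12
eef_pos: [0.6452, -0.0326, 0.1211]
tcp_rot: [0.707, 0.707, -0.0, -0.001]
contact_force: [-0.7, 1.1, -1.3]
opening: 0.435
finger_force: 36.4
```

Request:
drive_tool(
  moves=[
    [[0, 0, 0], [0, 0, 0.005], 0.03],
    [[0, 0, 0], [0, 0, 0], 0.03],
  ],
)

```text
time: 40.38
eef_pos: [0.6453, -0.0327, 0.1164]
tcp_rot: [0.707, 0.707, -0.0, -0.001]
contact_force: [-0.1, 0.1, -0.8]
opening: 0.435
finger_force: 36.4
```

Request:
drive_tool(
  moves=[
    [[0, 0, 0], [0, 0, 0.005], 0.03],
    [[0, 0, 0], [0, 0, 0.002], 0.03],
    [[0, 0, 0], [0, 0, 0], 0.03],
  ],
)

```text
time: 40.75
eef_pos: [0.6455, -0.0327, 0.11]
tcp_rot: [0.707, 0.707, 0.0, -0.001]
contact_force: [0.7, -0.1, 0.5]
opening: 0.434
finger_force: 36.3
```

Request:
drive_tool(
  moves=[
    [[0, 0, 0], [0, 0, 0.0005], 0.03],
    [[0, 0, 0], [0, 0, 0], 0.075],
    [[0, 0, 0], [0, 0, 0], 0.075],
    [[0, 0, 0], [0, 0, -0.04], 0.075],
    [[0, 0, 0], [0, 0, -0.05], 0.075],
  ],
)

```text
time: 41.38
eef_pos: [0.6446, -0.0326, 0.1983]
tcp_rot: [0.707, 0.707, -0.001, -0.002]
contact_force: [0.9, 0.6, 0.4]
opening: 0.879
finger_force: 0.0
```

Request:
drive_tool(
  moves=[
    [[0, 0, 0.17], [0, 0, 0], 0.075],
    [[0, 0, 0.17], [0, 0, 0], 0.075],
    [[0, 0, 0.065], [0, 0, 0], 0.075],
    [[0, 0, 0], [0, 0, 0], 0.075],
  ],
)

```text
time: 41.88
eef_pos: [0.6456, -0.0328, 0.1992]
tcp_rot: [0.835, 0.551, 0.0, -0.001]
contact_force: [0.6, -0.1, 0.6]
opening: 0.881
finger_force: 0.0
```

```bash
python3 -c "
from h import *
caps();plan([.4936,-.359,.17],-23.2)"
```

```text
192 [436.5 233.7] [429, 227, 16, 15] [ 0.4925 -0.3589  0.083 ]
194 [393.5 275. ] [386, 268, 16, 15] [ 0.3947 -0.2524  0.083 ]
t41.92 pos [ 0.6456 -0.0328  0.1992] yang -23.1 op 0.075 F [-0.3 -0.3 -0.3] q1 -0.21 q6 0.20
 turn [-0.001 -0.001  0.001] shift [-0.3597 -0.0112  0.0292] shift before turn [-0.3597 -0.0116  0.029 ]
```

Request:
drive_tool(
  moves=[
    [[0, 0, 0], [-0.06, -0.002, 0], 0.075],
    [[0, 0, 0], [-0.06, -0.002, 0], 0.075],
    [[0, 0, 0], [-0.06, -0.002, 0], 0.075],
    [[0, 0, 0], [-0.06, -0.002, 0], 0.075],
    [[0, 0, 0], [-0.06, -0.002, 0.02], 0.075],
  ],
)

```text
time: 42.55
eef_pos: [0.5187, -0.3065, 0.1815]
tcp_rot: [0.835, 0.551, 0.001, 0.002]
contact_force: [0.4, 0.2, -0.0]
opening: 0.875
finger_force: 0.0
```

Request:
drive_tool(
  moves=[
    [[0, 0, 0], [-0.06, -0.002, 0.02], 0.075],
    [[0, 0, 0], [0, 0, 0], 0.075],
    [[0, 0, 0], [0, 0, 0], 0.075],
    [[0, 0, 0], [0, 0, 0], 0.075],
  ],
)

```text
time: 43.05
eef_pos: [0.4943, -0.3566, 0.1604]
tcp_rot: [0.834, 0.551, 0.0, -0.0]
contact_force: [-0.7, -0.3, -0.1]
opening: 0.881
finger_force: 0.0
```

```bash
python3 -c "
from h import *
plan([.4928,-.359,.066],-23.2)"
```

```text
t43.05 pos [ 0.4943 -0.3566  0.1604] yang -23.1 op 0.075 F [-0.7 -0.3 -0.1] q1 -0.79 q6 -0.39
 turn [ 0.    -0.     0.002] shift [-0.0028 -0.0004  0.0944] shift before turn [-0.0028 -0.0005  0.0944]
```

Request:
drive_tool(
  moves=[
    [[0, 0, 0], [-0.0028, -0.0004, 0.03], 0.075],
    [[0, 0, 0], [0, 0, 0.032], 0.075],
    [[0, 0, 0], [0, 0, 0.032], 0.075],
    [[0, 0, 0], [0, 0, 0], 0.075],
    [[0, 0, 0], [0, 0, 0], 0.03],
  ],
)

```text
time: 43.68
eef_pos: [0.493, -0.3599, 0.0672]
tcp_rot: [0.834, 0.551, 0.0, 0.001]
contact_force: [1.1, 0.4, 1.6]
opening: 0.69
finger_force: 0.0
```

Request:
drive_tool(
  moves=[
    [[0, 0, 0], [0, 0, 0], 0.03],
    [[0, 0, 0], [0, 0, 0], 0.03],
    [[0, 0, 0], [0, 0, 0], 0.03],
    [[0, 0, 0], [0, 0, 0], 0.03],
  ],
)

```text
time: 44.18
eef_pos: [0.493, -0.3608, 0.068]
tcp_rot: [0.835, 0.55, 0.001, 0.001]
contact_force: [0.5, 0.7, 6.8]
opening: 0.433
finger_force: 35.1
```

Request:
drive_tool(
  moves=[
    [[0, 0, 0], [0, 0, -0.035], 0.03],
    [[0, 0, 0], [0, 0, -0.05], 0.03],
    [[0, 0, 0], [0, 0, -0.05], 0.03],
    [[0, 0, -0.18], [0, 0, 0], 0.03],
    [[0, 0, -0.18], [0, 0, 0], 0.03],
  ],
)

```text
time: 44.8
eef_pos: [0.4918, -0.3602, 0.2017]
tcp_rot: [0.721, 0.693, -0.0, 0.0]
contact_force: [-0.2, 0.4, -0.9]
opening: 0.438
finger_force: 36.3
```

```bash
python3 -c "
from h import *
plan([.6453,-.081,.2],0)"
```

```text
t44.80 pos [ 0.4918 -0.3602  0.2017] yang -2.2 op 0.037 F [-0.2  0.4 -0.9] q1 -0.80 q6 -0.76
 turn [ 0.     0.    -0.039] shift [0.2792 0.1535 0.0017] shift before turn [0.285  0.1424 0.0016]
```

Request:
drive_tool(
  moves=[
    [[0, 0, -0.039], [0, 0, 0], 0.03],
    [[0, 0, 0], [0.0535, 0.0305, 0], 0.03],
    [[0, 0, 0], [0.0535, 0.0305, 0], 0.03],
    [[0, 0, 0], [0.0535, 0.0305, 0], 0.03],
    [[0, 0, 0], [0.0535, 0.0305, 0], 0.03],
  ],
)

```text
time: 45.42
eef_pos: [0.6155, -0.1451, 0.2005]
tcp_rot: [0.709, 0.705, -0.0, -0.001]
contact_force: [1.0, -1.3, 0.0]
opening: 0.439
finger_force: 36.3
```

Request:
drive_tool(
  moves=[
    [[0, 0, 0], [0.0535, 0.0285, 0], 0.03],
    [[0, 0, 0], [0.0115, 0, 0], 0.03],
    [[0, 0, 0], [0, 0, 0.03], 0.03],
    [[0, 0, 0], [0, 0, 0.02], 0.03],
    [[0, 0, 0], [0, 0, 0], 0.03],
  ],
)

```text
time: 46.05
eef_pos: [0.6419, -0.0822, 0.1478]
tcp_rot: [0.71, 0.705, -0.001, -0.003]
contact_force: [0.0, -0.6, -1.1]
opening: 0.433
finger_force: 36.3
```

Request:
drive_tool(
  moves=[
    [[0, 0, 0], [0, 0, 0.004], 0.03],
    [[0, 0, 0], [0, 0, 0], 0.03],
    [[0, 0, 0], [0, 0, 0], 0.03],
  ],
)

```text
time: 46.42
eef_pos: [0.6444, -0.0822, 0.1477]
tcp_rot: [0.709, 0.705, 0.0, 0.0]
contact_force: [0.5, 0.3, -1.4]
opening: 0.434
finger_force: 36.3
```

```bash
python3 -c "
from h import *
plan([.6453,-.081,.11],0)"
```

```text
t46.42 pos [ 0.6444 -0.0822  0.1477] yang -0.4 op 0.037 F [ 0.5  0.3 -1.4] q1 -0.28 q6 -0.28
 turn [ 0.001 -0.001 -0.006] shift [0.0012 0.0009 0.0377] shift before turn [0.0012 0.0008 0.0377]
```

Request:
drive_tool(
  moves=[
    [[0, 0, -0.006], [0.0012, 0.0007, 0.01], 0.03],
    [[0, 0, 0], [0, 0, 0.006], 0.03],
    [[0, 0, 0], [0, 0, 0.005], 0.03],
    [[0, 0, 0], [0, 0, 0.005], 0.03],
    [[0, 0, 0], [0, 0, 0], 0.03],
  ],
)

```text
time: 47.05
eef_pos: [0.6444, -0.0806, 0.1201]
tcp_rot: [0.707, 0.707, -0.0, -0.001]
contact_force: [-0.4, 0.1, -0.9]
opening: 0.436
finger_force: 36.3
```

Request:
drive_tool(
  moves=[
    [[0, 0, 0], [0, 0, 0.005], 0.03],
    [[0, 0, 0], [0, 0, 0], 0.03],
  ],
)

```text
time: 47.3
eef_pos: [0.6444, -0.0806, 0.1153]
tcp_rot: [0.707, 0.707, -0.0, -0.001]
contact_force: [0.2, 0.3, -0.7]
opening: 0.437
finger_force: 36.3
```

Request:
drive_tool(
  moves=[
    [[0, 0, 0], [0, 0, 0.004], 0.03],
    [[0, 0, 0], [0, 0, 0.002], 0.03],
    [[0, 0, 0], [0, 0, 0], 0.03],
  ],
)

```text
time: 47.68
eef_pos: [0.6448, -0.0807, 0.11]
tcp_rot: [0.707, 0.707, 0.0, -0.001]
contact_force: [-0.5, 0.1, 1.0]
opening: 0.435
finger_force: 36.2
```

Request:
drive_tool(
  moves=[
    [[0, 0, 0], [0, 0, 0], 0.03],
    [[0, 0, 0], [0, 0, 0], 0.075],
    [[0, 0, 0], [0, 0, 0], 0.075],
    [[0, 0, 0], [0, 0, -0.04], 0.075],
    [[0, 0, 0], [0, 0, -0.05], 0.075],
  ],
)

```text
time: 48.3
eef_pos: [0.6437, -0.0805, 0.1989]
tcp_rot: [0.707, 0.707, -0.001, -0.002]
contact_force: [-0.2, -0.4, 0.6]
opening: 0.877
finger_force: 0.0
```

Request:
drive_tool(
  moves=[
    [[0, 0, 0], [-0.03, -0.05, -0.01], 0.075],
    [[0, 0, 0], [-0.05, -0.03, 0], 0.075],
    [[0, 0, 0], [-0.05, -0.03, 0], 0.075],
    [[0, 0, 0], [-0.05, 0, 0], 0.075],
    [[0, 0, 0], [-0.04, 0, 0], 0.075],
  ],
)

```text
time: 48.92
eef_pos: [0.5342, -0.3027, 0.21]
tcp_rot: [0.708, 0.707, 0.0, -0.0]
contact_force: [-0.3, 0.2, -0.5]
opening: 0.88
finger_force: 0.0
```

Run:
```python
from h import *
plan([.6453,-.081,.11],0)
c=cam('top');d=cam('side')
f=lambda a:cv2.convertScaleAbs(a[:,:,::-1],alpha=1.4)
cv2.imwrite('pics/fin.png',np.vstack([cv2.resize(f(c['image'][120:270,110:370]),(520,300),interpolation=3),cv2.resize(f(d['image'][120:300,250:562]),(520,300),interpolation=3)]))
```

```text
t48.92 pos [ 0.5342 -0.3027  0.21  ] yang -0.1 op 0.075 F [-0.3  0.2 -0.5] q1 -0.68 q6 -0.68
 turn [ 0.    -0.    -0.001] shift [0.2217 0.1111 0.1   ] shift before turn [0.2218 0.1108 0.1001]
```

View pics/fin.png

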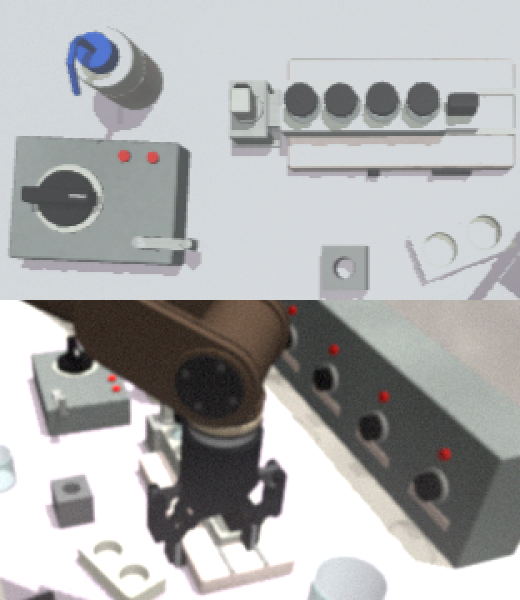

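The final view shows:
- All four caps in the row of pockets at (300–424,100).
- Pin seated at (247,105).
- Handle lying along y, parallel to the box.
- Hasp out past the edge, with its post at (193,243).
- Wash bottle and beaker upright.

I'm handing the job in.

```bash
python3 -c "
from plant import ctrl
print(ctrl.sign_off())"
```

```text
the job is handed in; nothing more can be done
None
```

The job is handed in at 49 s: isolator off, hasp out, carriage pinned home and all four vials in their pockets; the last pictures show wash bottle and beaker upright, but I didn't recheck the jar (never approached).

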